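# Set and lock the length stop

### The arm

A 7-joint arm with a two-finger parallel gripper is mounted at the origin on a cart in front of the work surface, level with it; the furniture and walls round the work are solid. World frame = base frame: x ahead of the robot, y to its left, z up, the work surface at z = 0. Lengths are in m, angles in rad, forces in N, time in s.
With the tool pointing down it reaches from about 0.35 to 0.775 m from the base axis. Payload 3.1 kg.
Tool frame: the origin (TCP) lies at the very end of the fingers, on their centre line; the grasp point (between the pads) lies 19 mm behind it (bot.pinch_z is the distance from the TCP to the grasp point, in m); z points along the fingers, y is the direction in which the jaws open and shut (so a half turn about z gives the same grasp; the last joint's range is limited). The gripper opens to 85 mm and grips with 20 to 120 N. Pads are 22 mm wide; open, the fingers measure 114 mm over their backs; the gripper's body (76 mm by 85 mm) begins 54 mm behind the grasp point. The pads swing forward as they close: fully open they stand 13 mm farther back than shut.
Start: joints at [1.284, 0.311, 0.014, 1.512, -0.004, 1.319, -0.027], TCP at [0.133, -0.534, 0.231] pointing down, gripper open.
Joint ranges: [-2.7, 2.7], [-0.3, 1.91], [-1.27, 1.3], [0.12, 2.57], [-1.44, 4.58], [0.2, 2.03], [-3.05, 3.05]. Speed limits (rad/s): [2.79, 2.79, 3.14, 3.14, 3.14, 3.14, 3.14].

### API

Orientations are given as [roll, pitch, yaw] about the fixed x, y, z axes, in that order (R = Rz(yaw) Ry(pitch) Rx(roll)).
In Python, from bench import readout, eyes, hand_in, spotter, bot gives the robot as it stands. The module is installed in compiled form; this text tells all that it offers.
- The arm moves only by the tool step_arm, never from a script. Its argument "plan" is text: rows parted by semicolons, each of 5 numbers parted by spaces: the shift along the world's x, y, z in mm, then the turn about the world's z in rad, then the closure in counts, from 0 (fully open) to 255 (shut). A call has 1 to 12 rows; each row is the pose to reach, as a shift and turn from the pose commanded when the call began; what a row does not reach only later rows make up. A row lasts 1/12 s, in which the tool goes at most 41.7 mm and 7.16 degrees, less where a joint would pass 70% of its speed; a pose out of reach is approached as far as the arm can. A call with a gripper value outside its range is refused whole. The fingers move at their own pace and stop on an object; "force" is the grip in N (left out, the last holds). Time passes only in rows, so rows that repeat a pose let the fingers close. It gives the time, the measured TCP pose, the force and the opening at its end, in the units of the state.
- readout.get_state(): the state, without advancing time (a new reading comes with each control period).
- eyes.snapshot(name): name is "scene" or "side" or "wrist"; returns the picture (384x512x3 uint8, blue, green, red); there is no depth.
- eyes.camera_info(name): a dict with "fx", "fy", "cx", "cy" (pixels), "rvec" (rotation vector, rad) and "tvec" (3), from world to camera coordinates, as OpenCV has them; the wrist camera has in their place "T_tool_cam" (4x4, takes a point from camera to tool coordinates, whose origin is the TCP and whose axes are the flange's). Camera axes: x right, y down, z forward; pixel columns grow to the right and rows downward; lengths in m; the calibration is good to about 2 mm. The wrist camera is an equidistant fisheye: a pixel r from the principal point sees the ray r / f radians off the axis. A picture is of the moment at which its call begins: read the wrist's pose just before it. camera_info takes no time and is no camera call.
- hand_in(): hands the job in, once; it reports no verdict.
Trained networks look in the newest picture that a camera, given by its name, has taken for a name from the list of things; names that differ only in an ending like _2 or _b are one class to them, and where a whole thing is asked for, a point or a joint stands for the part that bears it (a point fixed in the world has none). Each returns a list of dicts, best first, with "p" (0 to 1); they miss things now and then, are a little off and sometimes report something else, mostly with a low value. They report only what shows in the picture. A call takes as long as a camera call. They do not tell look-alikes from the thing itself.
- spotter.find_in(thing, camera): "xyz" ([x, y, z] in m, in world coordinates, good to about 4 mm: the middle of the surface that is visible of it).
- spotter.masks_of(thing, camera): "region" (384x512 bool, what is visible of it).
- spotter.tip_of(thing, camera): "xyz" ([x, y, z] in m, in world coordinates, good to about 4 mm: a listed point, or the origin of a listed thing).
The state is a dict: "t": time; "q": joint angles; "qvel": joint speeds; "effort": joint torques, N m; "tool_pos": TCP position; "tool_rot": TCP orientation; "wrist_force": force on the tool from outside, world axes, zero at the start; "wrist_torque": the same for the moment, N m; "grip_width": finger opening in m.
Only numpy, scipy, OpenCV 4.12 (cv2) and the standard library are available. Lean on these libraries where they do the work, as an engineer would, in place of code of your own. Each camera call takes 0.05 s, during which the arm holds its last target.

### The job

Set the length stop on the rail: first take the spanner that lies across the rail and lay it flat in the grey tool tray; then, with small gentle taps, nudge the stiff blue slide along until its pointer stands within the red band of the mark, never going past the band. Finally lock it: press the orange-gripped hex plug fully home in the slide's hexagonal socket, turning it until its flats fit and it drops in, with the pointer still in the red band. Leave everything else where it stands.

Things in the scene. Friction and masses are not known exactly. Their poses are not given: they have to be found in the camera images.
- rail: Fixed length-stop rail, 130 (own x) x 330 (own y) x 24 mm, on the table; origin at centre of underside. Base flange 10 mm thick; along its middle a steel bar 56 mm wide, top 22 mm above the table; a dark block 24 mm high, 12 mm long at each end. The slide travels along the rail's own -y (to the robot's right). Own -x is the robot's side, with a white scale.
- saddle (a joint): Travel of the blue slide in m, 0 to 0.19, growing along the rail's -y. Slide 92 (rail x) x 90 (rail y) mm, 24 to 52 mm above the table (side skirts reach lower), 0.35 kg, stiff: about 8 N dry friction, more when fast; no spring, stays where left. Starts at 0 to 0.03, the mark always ahead. Faster than 0.2 m/s is rough.
- saddle_push (a point): Centre of the slide's rear face (the face to push, 92 mm wide, 28 mm high, looking along the rail's +y), 42 mm above the table; axes as the rail's. The slide's centre is 45 mm ahead of it (rail -y). Nothing but the rail and its 24 mm end block is below the space behind this face.
- saddle_pointer (a point): Tip of the slide's small black pointer, on the robot's side of the slide, at the slide's centre along the rail, 60 mm from the rail's centre line and 19 mm above the table; axes as the rail's.
- mark: White plastic clip, 28 mm long along the rail, with a red band 6 mm wide (along the rail) across its middle, fixed on the rail's scale on the robot's side. Origin at the centre of the band; axes as the rail's. The pointer is right when its y in this frame is 0, and in the band within 3 mm either side; before the band it is positive, past the band negative.
- saddle_pocket (a point): Centre of the floor of the hexagonal socket, 24.4 mm across flats, in a steel insert in the middle of the slide's top; its mouth is 15.3 mm above this point, 52 mm above the table. Two of its six flats face along the rail's x (flats' normals at 0, 60, 120 degrees from the rail's x); axes as the rail's.
- lock_plug: Loose hex plug standing upright, 46 mm tall, 70 g; origin at centre of underside. Brass hex foot 22 mm across flats, 14 mm long (lowest 3 mm only 19 across, a lead-in), then a round flange, 34 mm diameter, 4 mm thick, then from 18 to 46 mm height an orange hex grip 26 mm across flats. Flats of foot and grip in line, normals at 0, 60, 120 deg from own x. Home: origin 1.3 mm above socket floor.
- spanner: Loose steel combination spanner, 171 mm long along its own y, heads 30 mm wide and 8 mm thick, shank 12 mm wide and 6 mm thick (1 to 7 mm above its origin); origin at its middle, on its underside, z up. It lies across the rail just ahead of the slide, flat on the 22 mm high bar, and blocks the slide.
- tool_tray: Fixed open grey tray, 220 (own x) x 110 (own y) x 22 mm, walls and floor 4 mm thick, origin at the centre of its underside. The spanner fits flat with its length along the tray's x.
- bolt: Steel hex bolt standing on its head, 22 mm wide, 68 mm tall, in the row of small things before the rail; bystander. Origin under its centre.
- ferrule: Steel tube ferrule standing on its 44 mm flange, 55 mm tall, in the same row; bystander. Origin under its centre.
- nozzle: Brass-coloured conical nozzle standing on end, 26 mm wide, 56 mm tall, in the same row; bystander. Origin under its centre.
- tape_roll: Roll of masking tape lying flat, 100 mm diameter, 24 mm high, left of the rail; bystander. Origin under its centre.
- steel_plate: Dark flat steel bar offcut, 55 x 150 (own y) x 10 mm, lying left in front; bystander. Origin under its centre.
Mind the look-alikes: they are no part of the job. What is shaped like the lock_plug but purple is not meant.

How it is judged:
By the outcome, as a careful person would: the job done as asked, in the order asked, and still so for the second after the job is handed in, with the robot touching nothing.
It also fails if it takes over 72 s, if anything falls off the work surface, if the arm or the gripper's body presses on something with over 40 N, if the wrist force passes 120 N, or if a joint passes its speed limit or range.

## Working session

There is one attempt and no reset: what is moved stays moved. The work goes in short steps, Python scripts to look and compute and a tool call to move; the robot and the scene stay as the last step left them, time stands still between calls to the robot, and variables do not carry over. Pictures are saved under pics/ and viewed, and the job is handed in when it is done.

Besides the shell and the picture viewer there is one more tool, called after "Emit:" as name(argument=value, ...), one argument or row to a line, values as JSON. step_arm: Moves the arm, as the interface text tells. Its arguments: {"type":"object","properties":{"plan":{"type":"string"},"force":{"type":"number"}},"required":["plan"]}

```bash
mkdir -p pics; ls; cat > h.py <<'E'
from bench import readout, eyes, hand_in, spotter, bot
import cv2, numpy as np
def snap(cam,name):
    im=eyes.snapshot(cam); cv2.imwrite('pics/'+name+'.png',im); return im
def K(cam):
    c=eyes.camera_info(cam); return c
def ray(cam,u,v):
    c=K(cam); R,_=cv2.Rodrigues(np.array(c['rvec'],float)); t=np.array(c['tvec'],float).ravel()
    d=R.T@np.array([(u-c['cx'])/c['fx'],(v-c['cy'])/c['fy'],1]); o=-R.T@t
    return o,d
def at(cam,u,v,z):
    o,d=ray(cam,u,v); return o+d*(z-o[2])/d[2]
def proj(cam,P):
    c=K(cam); R,_=cv2.Rodrigues(np.array(c['rvec'],float)); t=np.array(c['tvec'],float).ravel()
    p=(R@np.atleast_2d(P).T).T+t
    return np.c_[p[:,0]/p[:,2]*c['fx']+c['cx'],p[:,1]/p[:,2]*c['fy']+c['cy']]
E
python3 - <<'E'
from h import *
s=readout.get_state(); print(s)
for c in('scene','side','wrist'):
    snap(c,c+'0'); print(c,{k:np.round(v,4).tolist() for k,v in K(c).items()})
names='rail saddle mark lock_plug spanner tool_tray'.split()
for n in names:
    for c in('scene','side'):
        r=spotter.tip_of(n,c)
        print(n,c,[(np.round(x['xyz'],4).tolist(),round(x['p'],2)) for x in r])
print(bot.pinch_z, readout.get_state()['t'])
E
```

```text
pics
{'t': 0.0, 'q': array([ 1.28432042,  0.31176421,  0.01399842,  1.51307976, -0.00441871,
        1.31918416, -0.02717276]), 'qvel': array([ 1.51427612e-05,  6.24851151e-04, -2.58649659e-03,  2.38561807e-04,
       -1.66609313e-03,  8.85866707e-04,  6.24568246e-04]), 'effort': array([ 1.04830528e-04, -3.79916060e+01,  1.46194389e-01, -2.30591208e+01,
        1.24081530e-02,  1.36345424e-02, -1.62461941e-05]), 'tool_pos': array([ 0.1331224 , -0.53288794,  0.23019076]), 'tool_rot': array([-3.13918952e+00,  8.21278373e-05,  2.44869134e-01]), 'wrist_force': array([-0.19267357, -0.89159984, -0.32982289]), 'wrist_torque': array([ 0.01601607, -0.03312547,  0.00576221]), 'grip_width': 0.08550211067939834}
scene {'fx': 437.5533, 'fy': 437.5533, 'cx': 254.9373, 'cy': 193.2466, 'rvec': [1.1956, -1.9932, 1.1837], 'tvec': [0.2307, 0.262, 0.7886]}
side {'fx': 395.7323, 'fy': 395.7323, 'cx': 253.4279, 'cy': 192.0716, 'rvec': [2.2575, -0.1381, 0.0574], 'tvec': [-0.4876, 0.0853, 1.1316]}
wrist {'fx': 297.3186, 'fy': 297.3186, 'cx': 254.4539, 'cy': 190.4222, 'T_tool_cam': [[0.0002, -0.9457, -0.325, 0.0836], [1.0, 0.0002, -0.0001, 0.0014], [0.0002, -0.325, 0.9457, -0.1421], [0.0, 0.0, 0.0, 1.0]]}
rail scene [([0.5931, -0.021, -0.0013], 0.96)]
rail side [([0.5928, -0.016, -0.0007], 0.75)]Traceback (most recent call last):
  File "<stdin>", line 8, in <module>
ValueError: it knows: bolt, ferrule, lock_plug, mark, nozzle, rail, saddle_pocket, saddle_pointer, saddle_push, spanner, steel_plate, tape_roll, tool_tray
```

```bash
python3 - <<'E'
from h import *
for n,cs in dict(mark='scene side',lock_plug='scene side',spanner='scene side',tool_tray='scene side',saddle_pocket='scene side',saddle_pointer='scene',saddle_push='side').items():
    for c in cs.split():
        r=spotter.tip_of(n,c)
        print(n,c,[(np.round(x['xyz'],4).tolist(),round(x['p'],2)) for x in r])
print(bot.pinch_z, readout.get_state()['t'])
E
```

```text
mark scene [([0.533, -0.0557, 0.0063], 0.53)]
mark side [([0.5346, -0.0577, 0.0109], 0.5)]
lock_plug scene [([0.4421, 0.0781, 0.0036], 0.66), ([0.3613, 0.0659, -0.0036], 0.48), ([0.3826, 0.1497, -0.0033], 0.48)]
lock_plug side [([0.4418, 0.0696, 0.003], 0.63), ([0.3633, 0.0681, -0.0015], 0.54), ([0.3805, 0.1499, 0.0002], 0.49), ([0.443, 0.1941, -0.0028], 0.32)]
spanner scene [([0.582, -0.047, 0.0184], 0.47)]
spanner side [([0.5784, -0.0436, 0.0246], 0.69)]
tool_tray scene []
tool_tray side [([0.5433, -0.3963, 0.0004], 0.74)]
saddle_pocket scene [([0.601, 0.0537, 0.0385], 0.55), ([0.4436, 0.0743, 0.0006], 0.48)]
saddle_pocket side [([0.5993, 0.0578, 0.033], 0.8)]
saddle_pointer scene [([0.5462, 0.0567, 0.0203], 0.73)]
saddle_push side [([0.6052, 0.097, 0.0392], 0.92), ([0.5402, -0.3933, -0.0018], 0.22)]
0.0187 0.85
```

View pics/scene0.png

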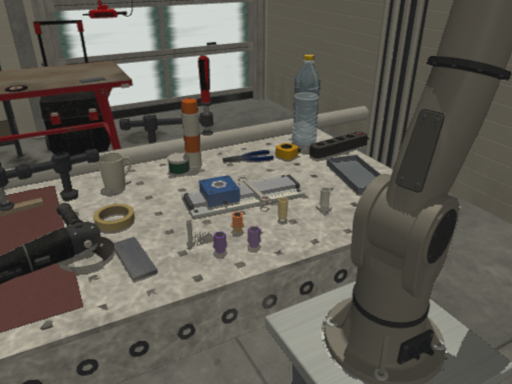

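View pics/side0.png

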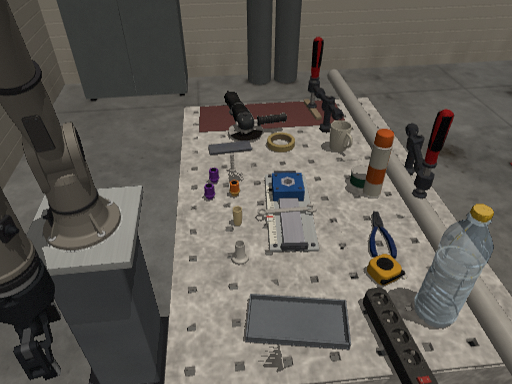

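View pics/wrist0.png

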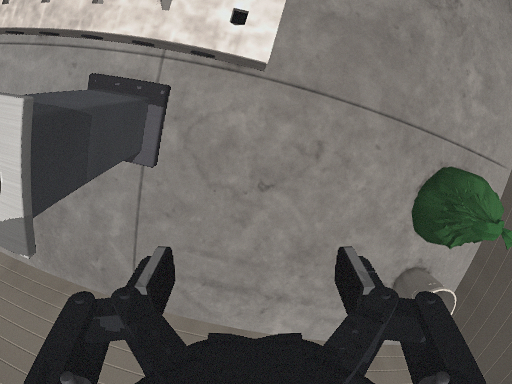

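Emit:
step_arm(
  plan="200 240 20 -0.12 0;200 240 20 -0.12 0;200 240 20 -0.12 0;200 240 20 -0.12 0;200 240 20 -0.12 0;200 240 20 -0.12 0;200 240 20 -0.12 0;390 480 30 -0.245 0;390 480 30 -0.245 0;390 480 30 -0.245 0;390 480 30 -0.245 0;390 480 30 -0.245 0",
  force=60,
)

```text
t: 1.85
tool_pos: [0.4454, -0.1514, 0.2574]
tool_rot: [3.141, -0.001, -0.001]
wrist_force: [0.6, -1.4, -0.3]
grip_width: 0.0853
```

Emit:
step_arm(
  plan="0 0 0 0 100;0 0 0 0 100;0 0 0 0 100;0 0 0 0 100;0 0 0 0 100",
)

```text
t: 2.27
tool_pos: [0.4435, -0.1549, 0.2568]
tool_rot: [3.141, 0.001, -0.004]
wrist_force: [-0.1, -0.2, -0.3]
grip_width: 0.0519
```

Emit:
step_arm(
  plan="80 110 0 0 100;80 110 0 0 100;80 110 0 0 100;80 110 0 0 100;80 110 0 0 100;80 110 0 0 100",
)

```text
t: 2.77
tool_pos: [0.5242, -0.044, 0.2566]
tool_rot: [3.141, 0.001, -0.0]
wrist_force: [-0.3, -1.1, -0.5]
grip_width: 0.0519
```

```bash
cat >> h.py <<'E'
from scipy.spatial.transform import Rotation as Rn
def wpose(s=None):
    s=s or readout.get_state(); T=np.eye(4); T[:3,:3]=Rn.from_euler('xyz',s['tool_rot']).as_matrix(); T[:3,3]=s['tool_pos']
    return T@np.array(K('wrist')['T_tool_cam'])
def wat(T,u,v,z):
    c=K('wrist'); dx,dy=u-c['cx'],v-c['cy']; r=np.hypot(dx,dy); th=r/c['fx']
    d=np.array([np.sin(th)*dx/max(r,1e-9),np.sin(th)*dy/max(r,1e-9),np.cos(th)]); d=T[:3,:3]@d
    return T[:3,3]+d*(z-T[2,3])/d[2]
def wproj(T,P):
    c=K('wrist'); p=(np.atleast_2d(P)-T[:3,3])@T[:3,:3]; r=np.hypot(p[:,0],p[:,1]); th=np.arctan2(r,p[:,2])
    return np.c_[c['cx']+c['fx']*th*p[:,0]/r,c['cy']+c['fx']*th*p[:,1]/r]
def tips(*pairs):
    for n,c in pairs:
        print(n,c,[(np.round(x['xyz'],4).tolist(),round(x['p'],2)) for x in spotter.tip_of(n,c)])
def big(im,box,f,name):
    x0,y0,x1,y1=box; cv2.imwrite('pics/'+name+'.png',cv2.resize(im[y0:y1,x0:x1],None,fx=f,fy=f,interpolation=cv2.INTER_CUBIC))
E
python3 - <<'E'
from h import *
T=wpose(); np.save('T1.npy',T); im=snap('wrist','w1')
print(readout.get_state()['tool_pos'])
tips(*[(n,'wrist') for n in 'rail mark spanner lock_plug saddle_pocket saddle_pointer saddle_push'.split()])
big(im,(0,0,512,384),1.55,'w1b')
E
```

```text
[ 0.5238183  -0.04534359  0.25657213]
rail wrist [([0.5935, -0.0204, -0.0021], 0.78)]
mark wrist [([0.5349, -0.0522, 0.0105], 0.46)]
spanner wrist [([0.585, -0.0413, 0.0216], 0.57)]
lock_plug wrist [([0.4434, 0.0734, 0.0001], 0.92), ([0.3807, 0.1449, 0.0012], 0.79), ([0.363, 0.0694, 0.0009], 0.54)]
saddle_pocket wrist [([0.6006, 0.0508, 0.0391], 0.64), ([0.4459, 0.3339, 0.0006], 0.32)]
saddle_pointer wrist [([0.5407, 0.0595, 0.0202], 0.9), ([0.4436, 0.1979, -0.0004], 0.69)]
saddle_push wrist [([0.6043, 0.0979, 0.0402], 0.81), ([0.544, 0.0583, 0.0228], 0.18)]
```

View pics/w1b.png

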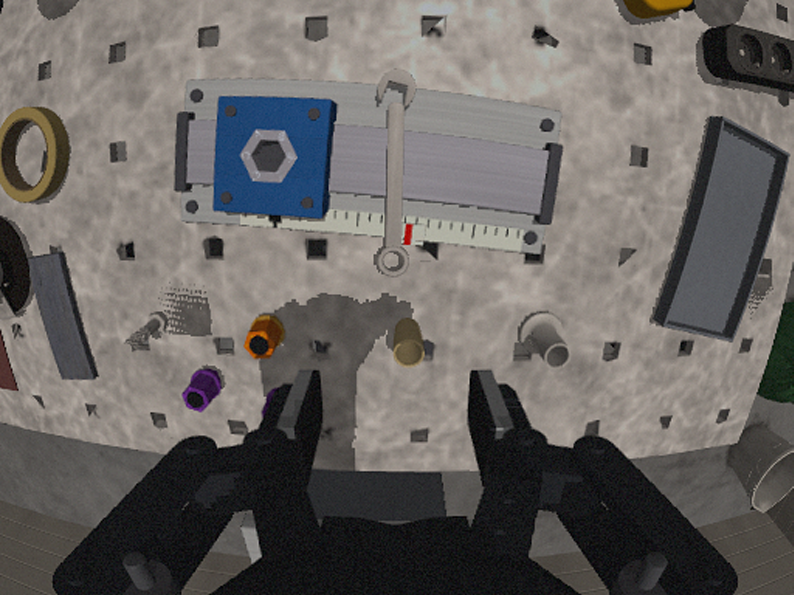

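```bash
python3 - <<'E'
from h import *
T=np.load('T1.npy'); f=1.55
for n,u,v,z in [('railTL',187,80,.01),('TR',560,112,.01),('BL',183,222,.01),('blkLtop',183,115,.024),('blkLbot',179,190,.024),('blkRtop',556,145,.024),('blkRbot',547,222,.024),
 ('s_ring',392,261,.030),('s_jaw',397,92,.030),('shank1',396,110,.029),('shank2',393,240,.029),('red',408,234,.012),('ptr',276,221,.019),('sock',269,155,.052),
 ('slTL',218,97,.052),('slTR',336,100,.052),('slBR',328,217,.052),('slBL',214,209,.052),('trayTL',715,118,.022),('trayTR',788,156,.022),('trayBL',655,322,.022),('trayBR',735,338,.022)]:
    print(n,np.round(wat(T,u/f,v/f,z),4))
im=cv2.imread('pics/w1.png'); big(im,(110,35,380,190),2.9,'w1c')
tips(('tool_tray','wrist'))
E
```

```text
railTL [0.674  0.1364 0.01  ]
TR [ 0.6405 -0.1876  0.01  ]
BL [0.5451 0.1478 0.01  ]
blkLtop [0.6413 0.1343 0.024 ]
blkLbot [0.5761 0.1421 0.024 ]
blkRtop [ 0.6111 -0.1798  0.024 ]
blkRbot [ 0.545  -0.1755  0.024 ]
s_ring [ 0.5111 -0.0435  0.03  ]
s_jaw [ 0.6485 -0.0475  0.03  ]
shank1 [ 0.6341 -0.0468  0.029 ]
shank2 [ 0.5286 -0.0443  0.029 ]
red [ 0.5302 -0.0571  0.012 ]
ptr [0.5441 0.0552 0.019 ]
sock [0.6013 0.0496 0.052 ]
slTL [0.6499 0.09   0.052 ]
slTR [ 0.6408 -0.0025  0.052 ]
slBR [0.5519 0.0052 0.052 ]
slBL [0.5613 0.0979 0.052 ]
trayTL [ 0.6559 -0.3493  0.022 ]
trayTR [ 0.6346 -0.4635  0.022 ]
trayBL [ 0.4501 -0.3045  0.022 ]
trayBR [ 0.4278 -0.4251  0.022 ]
tool_tray wrist [([0.5384, -0.3926, -0.0004], 0.66)]
```

View pics/w1c.png

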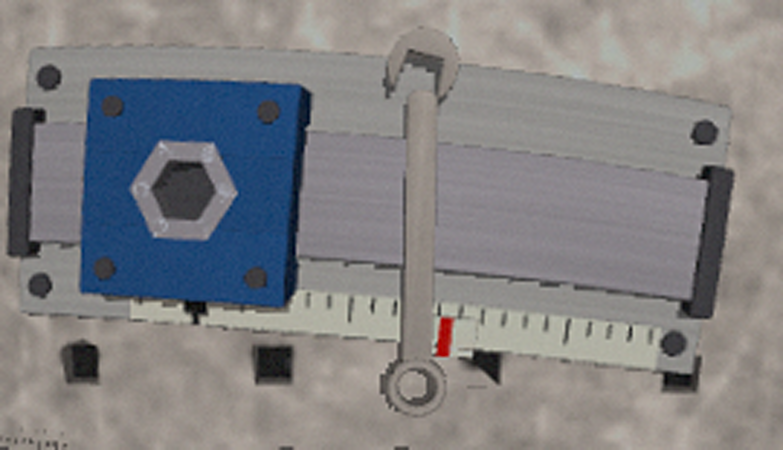

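Emit:
step_arm(
  plan="61 0 -40 -0.024 150;61 0 -80 -0.024 150;61 0 -120 -0.024 150;61 0 -160 -0.024 150;61 0 -190 -0.024 150;61 0 -205 -0.024 150;61 0 -215 -0.024 150;61 0 -222 -0.024 150;61 0 -226 -0.024 150;61 0 -228 -0.024 150;61 0 -228 -0.024 150",
  force=60,
)

```text
t: 4.13
tool_pos: [0.5867, -0.0431, 0.0303]
tool_rot: [3.141, -0.003, -0.024]
wrist_force: [0.2, -0.2, -0.5]
grip_width: 0.035
```

```bash
python3 - <<'E'
from h import *
T=wpose(); np.save('T2.npy',T); im=snap('wrist','w2'); s=readout.get_state()
print(s['tool_pos'],s['tool_rot'],s['wrist_force'])
big(im,(0,0,512,384),1.55,'w2b')
E
```

```text
[ 0.58684321 -0.04312094  0.03055673] [ 3.1413505  -0.00319654 -0.02424702] [ 0.09670039 -0.39854114  0.39137037]
```

View pics/w2b.png

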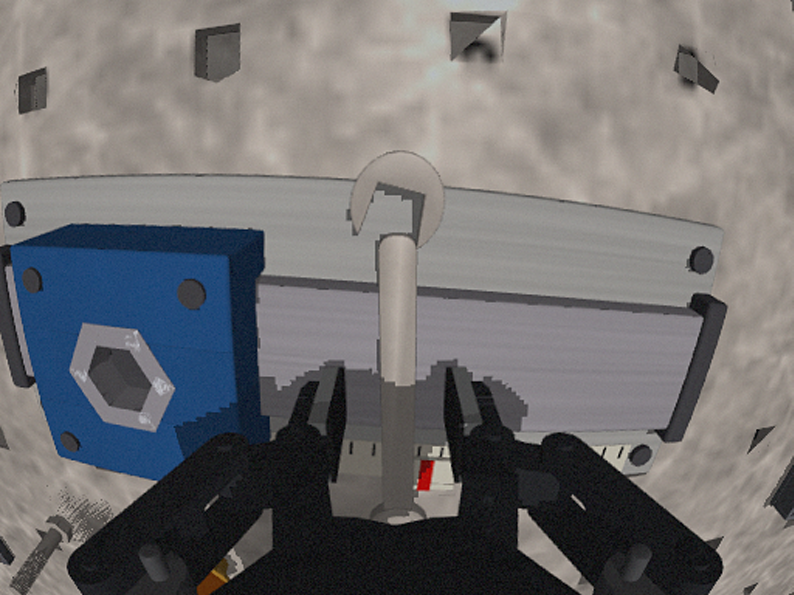

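Emit:
step_arm(
  plan="0 0 -3 0 150;0 0 -6 0 150;0 0 -6 0 150;0 0 -6 0 150",
)

```text
t: 4.52
tool_pos: [0.5853, -0.0432, 0.0229]
tool_rot: [3.141, 0.0, -0.024]
wrist_force: [0.2, -0.6, 0.1]
grip_width: 0.035
```

Emit:
step_arm(
  plan="0 0 1 0 150;0 0 1 0 200;0 0 1 0 255;0 0 1 0 255;0 0 1 0 255;0 0 1 0 255;0 0 1 0 255;0 0 1 0 255",
  force=60,
)

```text
t: 5.18
tool_pos: [0.5857, -0.0431, 0.0243]
tool_rot: [3.141, -0.001, -0.024]
wrist_force: [-1.8, 0.1, 4.3]
grip_width: 0.0099
```

Emit:
step_arm(
  plan="0 0 4 0 255;0 0 8 0 255;0 0 14 0 255;0 0 20 0 255;0 0 30 0 255;0 0 40 0 255;0 0 50 0 255;0 0 60 0 255;0 0 60 0 255",
  force=80,
)

```text
t: 5.93
tool_pos: [0.5877, -0.0429, 0.0871]
tool_rot: [3.141, -0.006, -0.024]
wrist_force: [1.2, 0.1, -1.8]
grip_width: 0.0088
```

```bash
python3 - <<'E'
from h import *
T=wpose(); np.save('T3.npy',T); im=snap('wrist','w3'); s=readout.get_state()
print(s['tool_pos'],s['tool_rot'],s['wrist_force'],s['grip_width'])
big(im,(0,0,512,384),1.55,'w3b')
im=snap('side','s3'); big(im,(200,120,400,320),3,'s3b')
im=snap('scene','c3'); big(im,(150,120,350,270),4,'c3b')
E
```

```text
[ 0.58690961 -0.04302981  0.08585781] [ 3.14140503 -0.00386942 -0.02417687] [ 0.25889398 -0.02183034 -0.85330471] 0.00869211078137984
```

View pics/w3b.png

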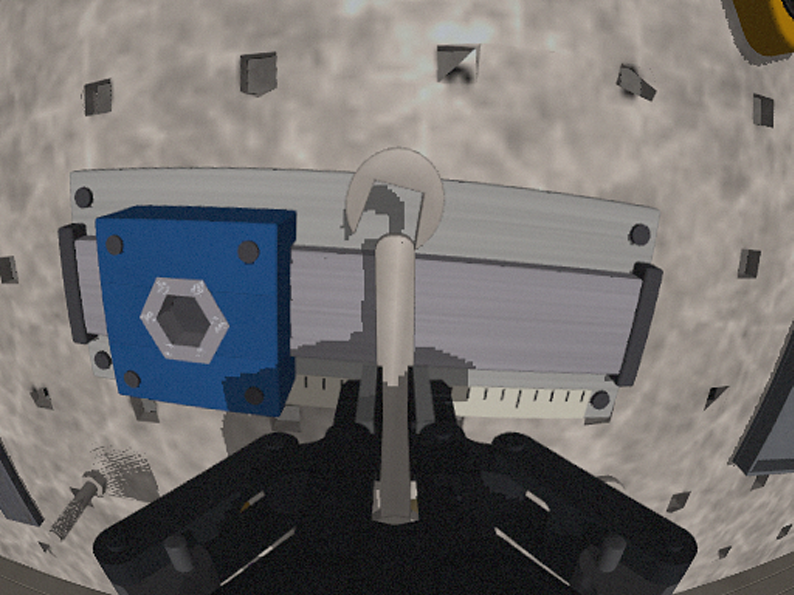

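View pics/s3b.png

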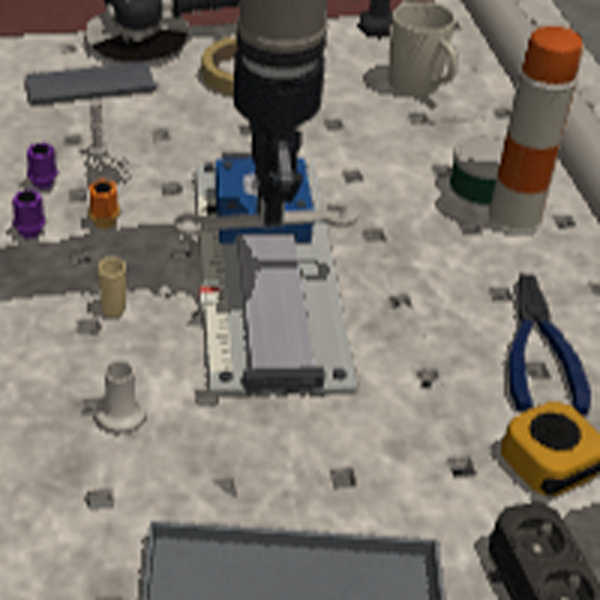

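View pics/c3b.png

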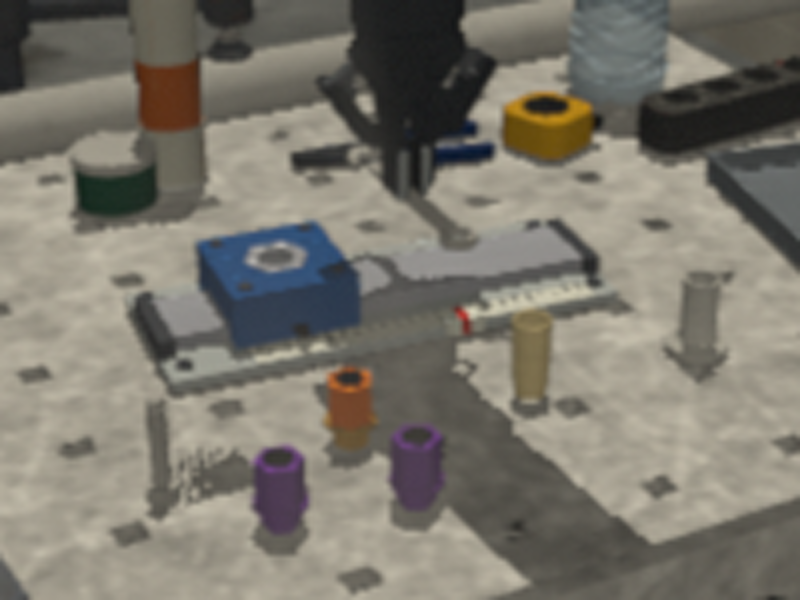

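Emit:
step_arm(
  plan="0 -40 30 -0.08 255;-10 -80 30 -0.17 255;-15 -120 30 -0.17 255;-20 -160 30 -0.17 255;-25 -200 30 -0.17 255;-32 -240 30 -0.17 255;-38 -280 30 -0.17 255;-44 -315 30 -0.17 255;-44 -335 30 -0.17 255;-44 -346 30 -0.17 255;-44 -346 30 -0.17 255;-44 -346 30 -0.17 255",
)

```text
t: 7.08
tool_pos: [0.5418, -0.3871, 0.113]
tool_rot: [-3.139, 0.001, -0.193]
wrist_force: [0.0, 0.7, -1.4]
grip_width: 0.0089
```

```bash
python3 - <<'E'
from h import *
T=wpose(); np.save('T4.npy',T); im=snap('wrist','w4'); s=readout.get_state()
print(s['tool_pos'],s['tool_rot'],s['wrist_force'],s['grip_width'])
big(im,(0,0,512,384),1.55,'w4b')
im=snap('side','s4'); big(im,(200,180,400,384),3,'s4b')
E
```

```text
[ 0.54259921 -0.3855465   0.11332871] [-3.13807608e+00  6.49014284e-04 -1.90777063e-01] [ 0.05421779  0.98924608 -1.68040832] 0.008706016599488305
```

View pics/w4b.png

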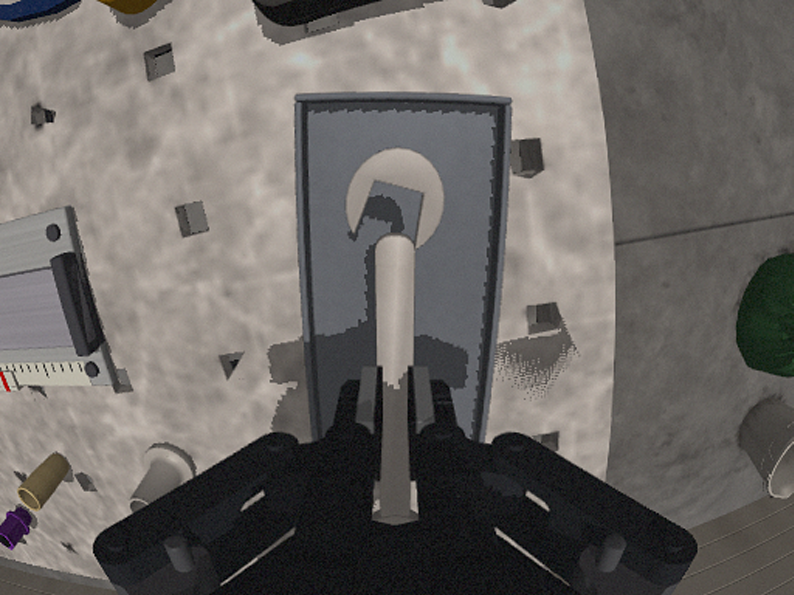

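View pics/s4b.png

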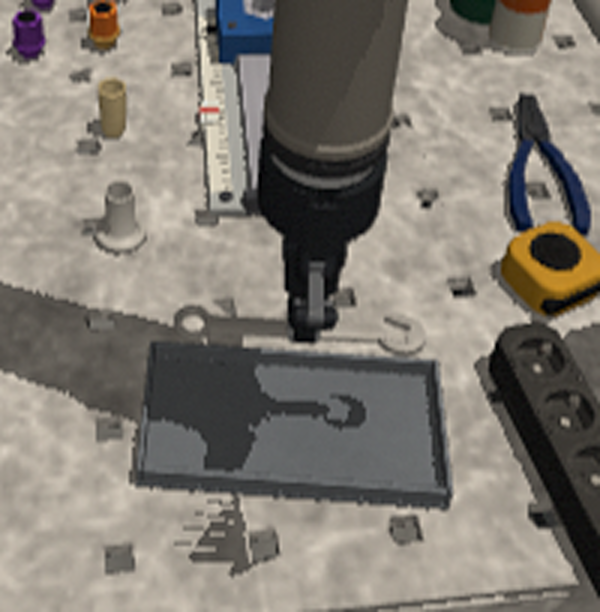

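```bash
python3 - <<'E'
from h import *
T=np.load('T4.npy'); f=1.55
a=wat(T,297/f,96/f,.022);b=wat(T,511/f,98/f,.022);d=(a-b);print(a,b,d, np.arctan2(-d[0],d[1]))
n=np.array([d[1],-d[0],0])/np.hypot(*d[:2]); print('centre',(a+b)/2-n*.11)
print('left wall pt',wat(T,300/f,270/f,.022),wat(T,505/f,270/f,.022))
E
```

```text
[ 0.6581535 -0.3613515  0.022    ] [ 0.63716681 -0.46652234  0.022     ] [0.02098669 0.10517084 0.        ] -0.19696146001116274
centre [ 0.53978693 -0.39241098  0.022     ]
left wall pt [ 0.56905139 -0.34225358  0.022     ] [ 0.548215   -0.44976786  0.022     ]
```

Emit:
step_arm(
  plan="0 -6 -40 0 255;0 -6 -75 0 255;0 -6 -90 0 255;0 -6 -96 0 255;0 -6 -100 0 255;0 -6 -102 0 255;0 -6 -103 0 255;0 -6 -103 0 255",
)

```text
t: 7.85
tool_pos: [0.5429, -0.3953, 0.0127]
tool_rot: [3.141, -0.003, -0.194]
wrist_force: [0.3, -0.1, -0.2]
grip_width: 0.0085
```

Emit:
step_arm(
  plan="0 0 -1 0 255;0 0 -2 0 255;0 0 -3 0 255;0 0 -4 0 255;0 0 -4 0 255",
)

```text
t: 8.27
tool_pos: [0.5417, -0.3953, 0.0077]
tool_rot: [3.141, -0.001, -0.194]
wrist_force: [-1.0, 0.9, 1.6]
grip_width: 0.0088
```

Emit:
step_arm(
  plan="0 0 -0.5 0 230;0 0 -0.5 0 210;0 0 -0.5 0 180;0 0 -0.5 0 150;0 0 -0.5 0 150;0 0 5 0 150;0 0 15 0 150;0 0 35 0 150;0 0 70 0 150;0 0 110 0 150;0 0 110 0 150",
)

```text
t: 9.18
tool_pos: [0.5472, -0.3981, 0.128]
tool_rot: [3.135, -0.018, -0.194]
wrist_force: [1.7, -1.3, 2.3]
grip_width: 0.0355
```

```bash
python3 - <<'E'
from h import *
T=wpose(); np.save('T5.npy',T); im=snap('wrist','w5'); s=readout.get_state()
print(s['tool_pos'],s['tool_rot'],s['wrist_force'],s['grip_width'])
big(im,(0,0,512,384),1.55,'w5b')
im=snap('side','s5'); big(im,(200,180,400,384),3,'s5b')
E
```

```text
[ 0.54575527 -0.39730821  0.12466389] [ 3.13636087 -0.01328333 -0.19425871] [-0.66975802 -0.07626427  0.02978571] 0.035116005731697875
```

View pics/w5b.png

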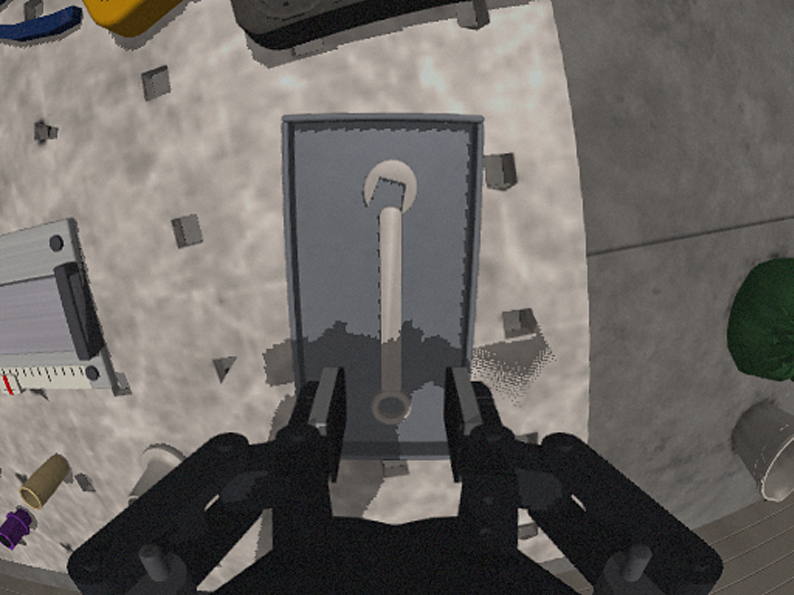

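View pics/s5b.png

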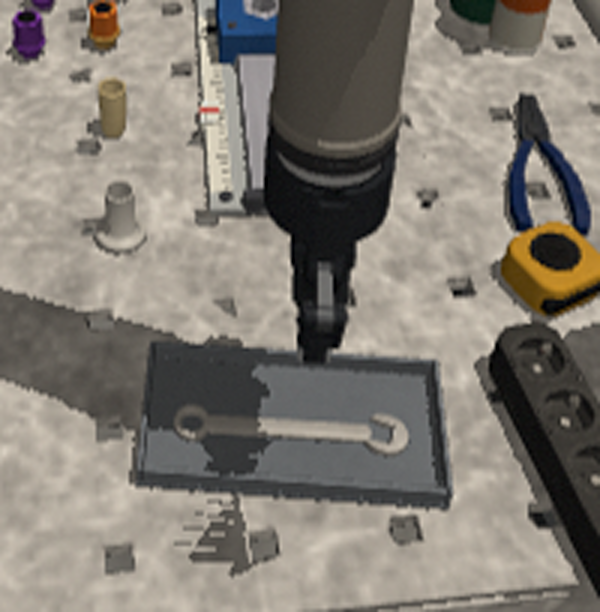

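Emit:
step_arm(
  plan="0 0 0 0.09 255;63 537 15 0.09 255;63 537 15 0.09 255;63 537 15 0.09 255;63 537 15 0.09 255;63 537 15 0.09 255;63 537 15 0.09 255;63 537 15 0.09 255;63 537 15 0.09 255;63 537 15 0.09 255;63 537 15 0.09 255;63 537 15 0.09 255",
)

```text
t: 10.28
tool_pos: [0.5938, 0.0616, 0.1288]
tool_rot: [3.141, 0.002, -0.104]
wrist_force: [0.6, -0.7, 0.7]
grip_width: 0.0002
```

Emit:
step_arm(
  plan="0 0 0 0 255;0 0 0 0 255",
)

```text
t: 10.45
tool_pos: [0.5936, 0.0654, 0.129]
tool_rot: [-3.139, 0.002, -0.095]
wrist_force: [-0.1, -1.1, -0.3]
grip_width: 0.0002
```

Emit:
step_arm(
  plan="8 40 0 -0.005 255;15 72 0 -0.005 255;15 76 -10 -0.005 255;15 76 -40 -0.005 255;15 76 -70 -0.005 255;15 76 -85 -0.005 255;15 76 -92 -0.005 255;15 76 -94 -0.005 255;15 76 -94 -0.005 255",
)

```text
t: 11.2
tool_pos: [0.61, 0.1348, 0.0354]
tool_rot: [3.141, 0.0, -0.11]
wrist_force: [-0.5, 0.1, 0.8]
grip_width: 0.0002
```

```bash
python3 - <<'E'
from h import *
T=wpose(); np.save('T6.npy',T); im=snap('wrist','w6'); s=readout.get_state()
print(s['tool_pos'],s['tool_rot'],s['wrist_force'],s['grip_width'])
big(im,(0,0,512,384),1.55,'w6b')
im=snap('scene','c6'); big(im,(150,140,350,260),4,'c6b')
tips(('saddle_pointer','scene'),('saddle_push','wrist'))
E
```

```text
[0.61072733 0.13540127 0.03645418] [-3.14126883e+00 -1.50293981e-03 -1.10190179e-01] [ 0.10468427 -0.195182    0.67303196] 7.983792843929387e-05
saddle_pointer scene [([0.5461, 0.056, 0.0216], 0.59)]
saddle_push wrist [([0.6136, 0.1, 0.0393], 0.6)]
```

View pics/w6b.png

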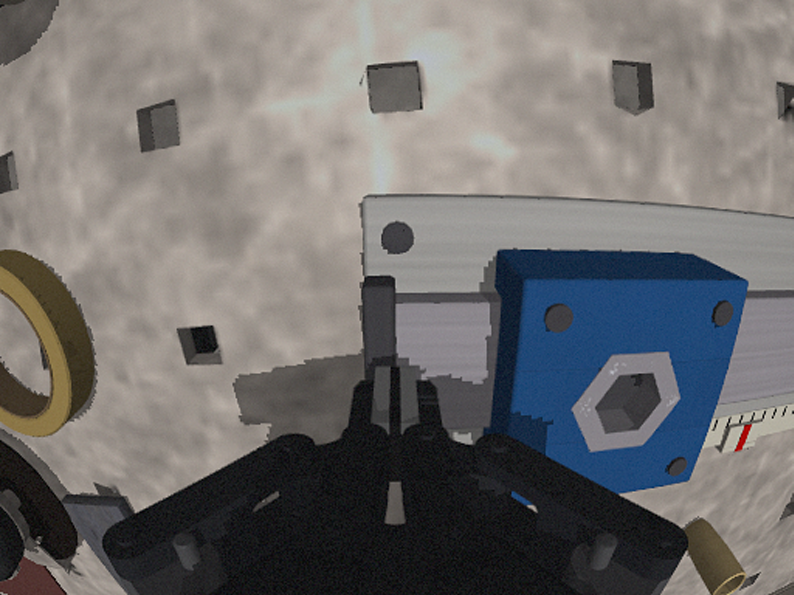

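View pics/c6b.png

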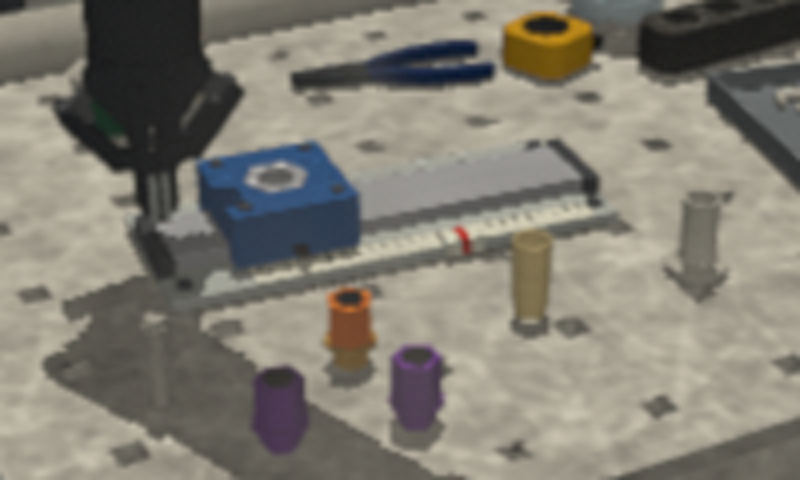

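Emit:
step_arm(
  plan="-0.8 -8 -2 0.01 255;-1.6 -16 -2 0.01 255;-2 -20 -2 0.01 255;-2.4 -24 -2 0.01 255;-2.9 -29 -2 0.01 255;-3.4 -34 -2 0.01 255;-3.9 -39 -2 0.01 255;-4.4 -44 -2 0.01 255;-4.4 -44 -2 0.01 255",
)

```text
t: 12.15
tool_pos: [0.6062, 0.0968, 0.0339]
tool_rot: [-3.134, -0.002, -0.097]
wrist_force: [2.8, 5.4, -3.6]
grip_width: 0.0001
```

```bash
python3 - <<'E'
from h import *
s=readout.get_state()
print(s['tool_pos'],s['tool_rot'],s['wrist_force'],s['grip_width'])
im=snap('scene','c7'); big(im,(150,140,350,260),4,'c7b')
tips(('saddle_pointer','scene'),('saddle_push','wrist'))
E
```

```text
[0.60615339 0.09676852 0.03386749] [-3.13367613e+00 -1.99182867e-03 -9.69291467e-02] [ 2.80057174  5.37583268 -3.60067291] 0.0001153614877470462
saddle_pointer scene [([0.5431, 0.0394, 0.021], 0.95)]
saddle_push wrist [([0.6136, 0.1, 0.0393], 0.6)]
```

View pics/c7b.png

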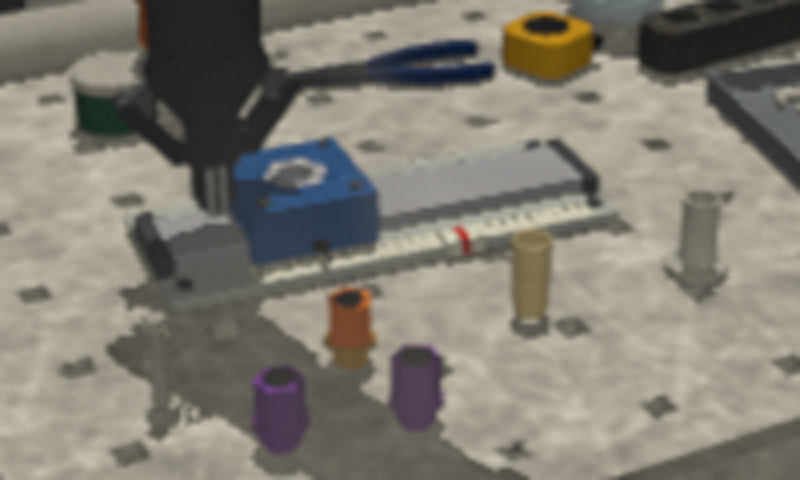

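Emit:
step_arm(
  plan="-0.4 -4 0 0 255;-0.8 -8 0 0 255;-1.2 -12 0 0 255;-1.6 -16 0 0 255;-2 -20 0 0 255;-2.4 -24 0 0 255;-2.8 -28 0 0 255;-3.2 -32 0 0 255;-3.6 -36 0 0 255;-4 -40 0 0 255;-4.4 -44 0 0 255;-4.4 -44 0 0 255",
)

```text
t: 13.3
tool_pos: [0.6018, 0.0532, 0.0338]
tool_rot: [-3.134, -0.002, -0.096]
wrist_force: [1.5, 7.6, -2.7]
grip_width: 0.0002
```

Emit:
step_arm(
  plan="-0.4 -4 0 0 255;-0.8 -8 0 0 255;-1.2 -12 0 0 255;-1.6 -16 0 0 255;-2 -20 0 0 255;-2.4 -24 0 0 255;-2.8 -28 0 0 255;-3.2 -32 0 0 255;-3.2 -32 0 0 255",
)

```text
t: 14.05
tool_pos: [0.5985, 0.0213, 0.0338]
tool_rot: [-3.134, -0.002, -0.096]
wrist_force: [1.2, 6.7, -3.1]
grip_width: -0.0002
```

```bash
python3 - <<'E'
from h import *
s=readout.get_state()
print(s['tool_pos'],s['tool_rot'],s['wrist_force'],s['grip_width'])
im=snap('scene','c8'); big(im,(200,160,330,240),6,'c8b')
tips(('saddle_pointer','scene'),('mark','scene'))
T=wpose();im=snap('wrist','w8');big(im,(0,0,512,384),1.55,'w8b')
tips(('saddle_push','wrist'))
E
```

```text
[0.5985033  0.02128664 0.03383794] [-3.13374013e+00 -1.51173430e-03 -9.63349224e-02] [ 1.24974663  6.65883697 -3.11035037] -0.00018016074491139636
saddle_pointer scene [([0.5349, -0.0352, 0.0198], 0.87)]
mark scene [([0.534, -0.0572, 0.0078], 0.59)]
saddle_push wrist [([0.5992, 0.0139, 0.039], 0.8)]
```

View pics/c8b.png

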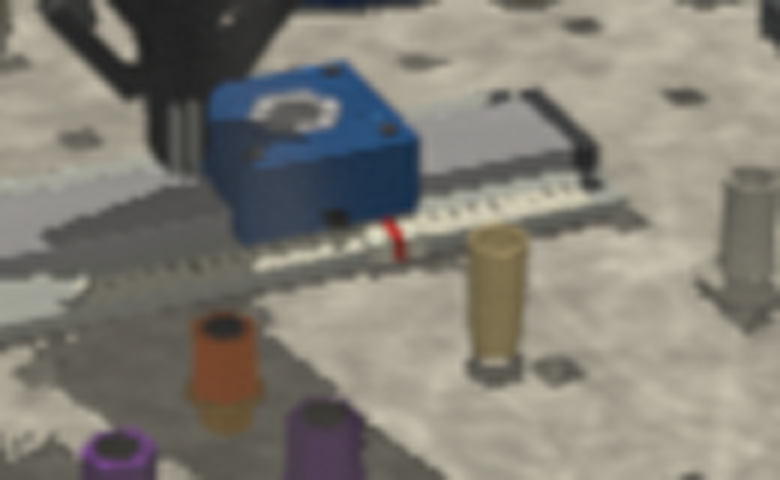

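View pics/w8b.png

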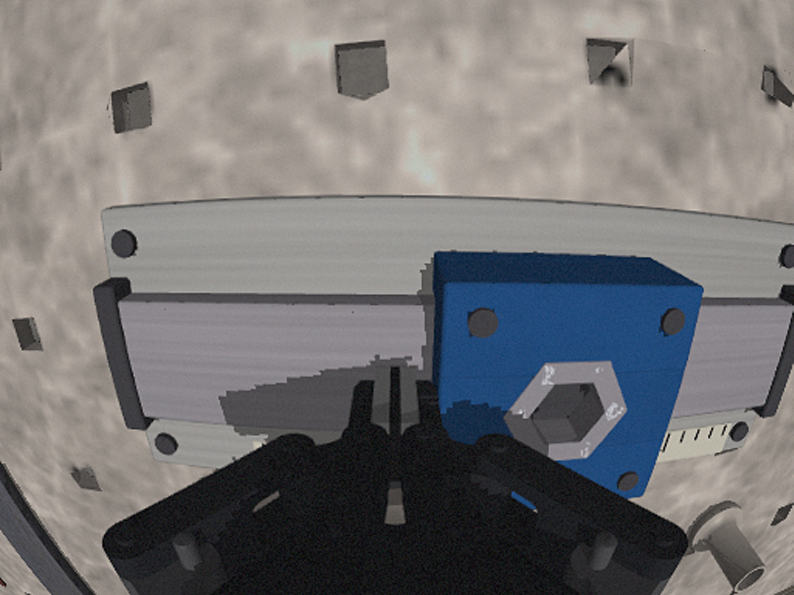

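Emit:
step_arm(
  plan="-0.3 -3 0 0 255;-0.6 -6 0 0 255;-0.9 -9 0 0 255;-1.2 -12 0 0 255;-1.4 -14 0 0 255;-1.4 -14 0 0 255;-0.5 -5 0 0 255;1 10 20 0 255;0 10 50 0 255;-30 10 70 0 255;-60 0 80 0 255;-80 -10 80 0 255",
)

```text
t: 15.3
tool_pos: [0.5176, 0.0068, 0.1164]
tool_rot: [3.141, -0.004, -0.097]
wrist_force: [-0.1, -0.2, -0.6]
grip_width: -0.0002
```

Emit:
step_arm(
  plan="-25 -35 10 0 255;-25 -45 10 0 255;-25 -45 10 0 255",
)

```text
t: 15.55
tool_pos: [0.4915, -0.0446, 0.1242]
tool_rot: [3.137, -0.0, -0.106]
wrist_force: [0.6, -0.4, -0.2]
grip_width: -0.0001
```

```bash
python3 - <<'E'
from h import *
s=readout.get_state()
print(s['tool_pos'],s['tool_rot'],s['wrist_force'],s['grip_width'])
im=snap('scene','c9'); big(im,(200,160,330,240),6,'c9b')
tips(('saddle_pointer','scene'),('mark','scene'))
T=wpose();np.save('T9.npy',T);im=snap('wrist','w9');big(im,(0,0,512,384),1.55,'w9b')
tips(('saddle_push','wrist'),('saddle_pointer','wrist'),('mark','wrist'),('saddle_pocket','wrist'),('lock_plug','wrist'))
E
```

```text
[ 0.4915254  -0.04456451  0.12422409] [ 3.13677291e+00 -3.97585754e-04 -1.06361858e-01] [ 0.61061694 -0.3602067  -0.19996973] -0.00011724238076520103
saddle_pointer scene [([0.5311, -0.0481, 0.0208], 0.67)]
mark scene [([0.5335, -0.0443, 0.0235], 0.44)]
saddle_push wrist [([0.5987, -0.0039, 0.0401], 0.74)]
saddle_pointer wrist [([0.5299, -0.0468, 0.0227], 0.62)]
mark wrist [([0.5319, -0.053, 0.0076], 0.62)]
saddle_pocket wrist [([0.5949, -0.051, 0.0399], 0.79)]
lock_plug wrist [([0.3833, 0.1464, -0.0012], 0.84), ([0.4405, 0.073, 0.0022], 0.76)]
```

View pics/c9b.png

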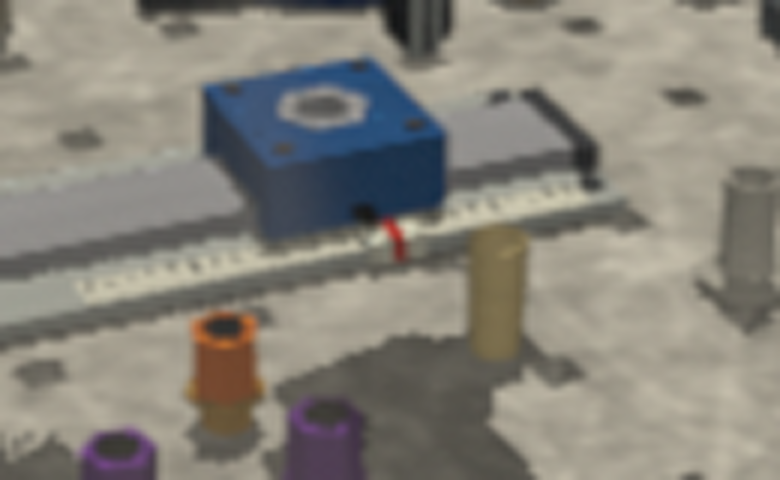

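View pics/w9b.png

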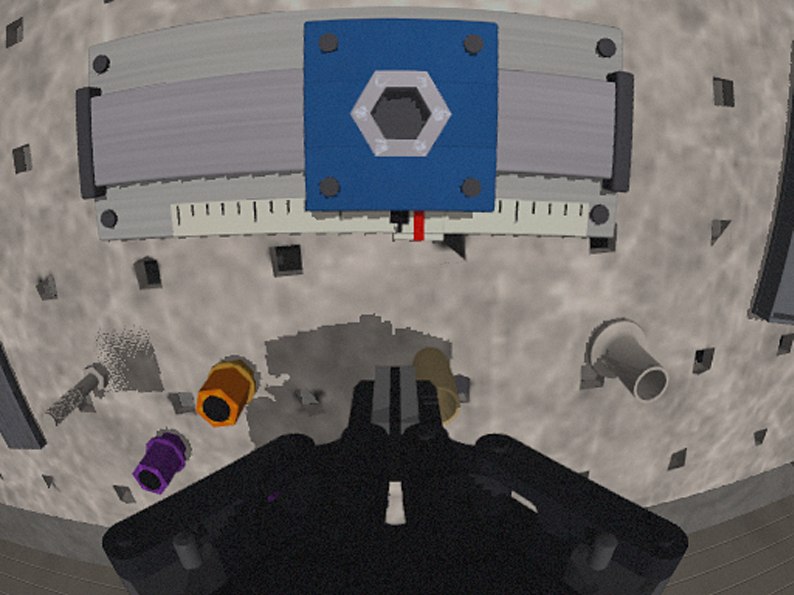

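```bash
python3 - <<'E'
from h import *
im=cv2.imread('pics/w9.png'); x0,y0,x1,y1=235,120,305,165
cv2.imwrite('pics/w9z.png',cv2.resize(im[y0:y1,x0:x1],None,fx=11,fy=11,interpolation=cv2.INTER_NEAREST))
hsv=cv2.cvtColor(im,cv2.COLOR_BGR2HSV)
m=((hsv[...,0]<8)|(hsv[...,0]>172))&(hsv[...,1]>150)&(hsv[...,2]>80)
m[:, :240]=0; m[:,300:]=0; m[:120]=0; m[170:]=0
ys,xs=np.where(m); print(xs.min(),xs.max(),ys.min(),ys.max(),xs.mean(),ys.mean())
for r in range(134,158): print(r,[int(v) for v in im[r,246:290].mean(1)])
E
```

```text
267 273 136 154 269.6194690265487 145.35398230088495
134 [69, 71, 66, 76, 75, 71, 74, 73, 72, 72, 68, 69, 69, 71, 72, 72, 73, 75, 74, 69, 73, 74, 70, 78, 68, 72, 74, 74, 70, 70, 69, 69, 66, 74, 70, 75, 78, 72, 73, 72, 74, 70, 73, 75]
135 [72, 65, 65, 64, 65, 67, 47, 50, 49, 55, 52, 48, 59, 52, 53, 44, 50, 51, 63, 67, 65, 62, 57, 60, 58, 62, 58, 64, 66, 68, 67, 68, 66, 69, 65, 64, 65, 63, 66, 66, 66, 65, 60, 64]
136 [80, 89, 87, 86, 85, 89, 17, 19, 31, 15, 21, 20, 31, 25, 13, 21, 17, 35, 78, 91, 83, 46, 44, 43, 39, 41, 38, 55, 83, 85, 83, 84, 81, 83, 80, 84, 80, 81, 79, 81, 77, 69, 62, 72]
137 [103, 106, 105, 101, 106, 111, 7, 8, 14, 10, 10, 15, 18, 19, 16, 17, 9, 35, 84, 105, 95, 46, 36, 36, 45, 41, 38, 65, 93, 104, 102, 109, 102, 107, 106, 105, 104, 103, 103, 104, 96, 93, 104, 101]
138 [99, 98, 100, 99, 101, 104, 16, 22, 10, 25, 19, 12, 17, 24, 12, 12, 18, 36, 86, 107, 99, 54, 36, 38, 42, 43, 42, 63, 90, 106, 102, 99, 102, 101, 103, 101, 102, 98, 99, 102, 90, 87, 101, 97]
139 [94, 97, 91, 99, 99, 109, 20, 28, 23, 31, 32, 12, 20, 17, 10, 12, 5, 36, 83, 99, 93, 46, 57, 61, 53, 58, 51,
[... 3194 characters left out ...]
 168, 168, 171, 170, 175, 174, 174, 173, 179, 159, 56, 26, 39, 32]
155 [158, 159, 161, 158, 161, 160, 161, 76, 85, 157, 157, 154, 150, 148, 149, 147, 145, 146, 77, 86, 85, 81, 80, 82, 82, 92, 139, 138, 161, 152, 155, 146, 128, 83, 81, 80, 81, 91, 90, 82, 32, 28, 34, 25]
156 [158, 158, 159, 160, 157, 158, 160, 161, 156, 156, 154, 155, 153, 146, 147, 147, 147, 148, 151, 151, 161, 159, 161, 160, 161, 158, 162, 158, 157, 155, 153, 149, 127, 52, 59, 75, 67, 59, 53, 39, 38, 30, 30, 31]
157 [160, 159, 160, 160, 158, 157, 162, 156, 158, 154, 152, 152, 148, 150, 147, 147, 147, 148, 153, 153, 157, 159, 163, 160, 162, 163, 159, 157, 159, 158, 156, 154, 142, 119, 104, 94, 83, 72, 62, 45, 38, 37, 29, 30]
```

View pics/w9z.png

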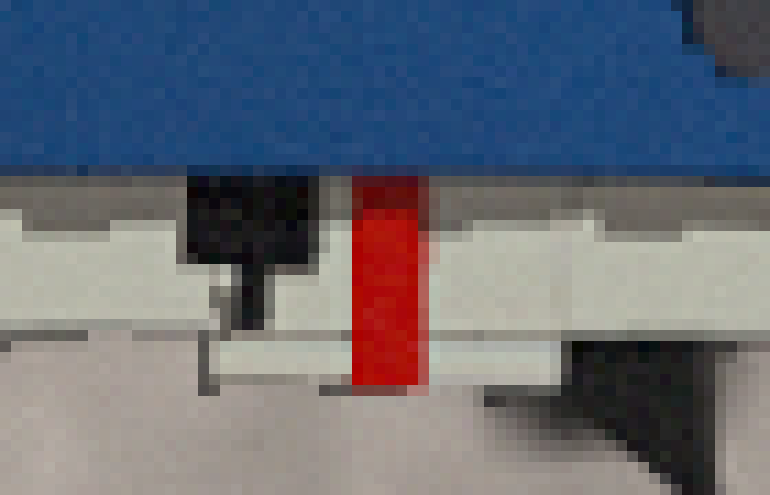

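```bash
python3 - <<'E'
from h import *
T=np.load('T9.npy')
# rail yaw from features (flange z=.01)/end blocks z=.024
f=1.55
L=[wat(T,77/f,90/f,.024),wat(T,83/f,198/f,.024)]; R=[wat(T,634/f,74/f,.024),wat(T,629/f,190/f,.024)]
d=(L[0]+L[1]-R[0]-R[1])/2; yaw=np.arctan2(-d[0],d[1]); print('blocks',np.round([*L,*R],4).tolist(),'yaw',yaw,np.hypot(*d[:2]))
for yaw in(-.1,-.11,-.09):
  u=np.array([-np.sin(yaw),np.cos(yaw),0])
  for z in(.010,.0125,.015):
    p=wat(T,257.4,148.5,.019); m=wat(T,269.8,148.5,z); print(yaw,z,p,m,'y in mark',(p-m)@u)
sl=[wat(T,a/f,b/f,.052) for a,b in[(304,22),(497,23),(495,213),(306,211)]]
print(np.round(sl,4).tolist(),np.mean(sl,0)); print('slide yaw', [np.arctan2(-(a-b)[0],(a-b)[1]) for a,b in((sl[0],sl[1]),(sl[3],sl[2]))],[np.arctan2((a-b)[1],(a-b)[0]) for a,b in((sl[0],sl[3]),(sl[1],sl[2]))])
hexo=[(376,71),(428,72),(451,114),(428,156),(377,156),(351,115)]
H=np.array([wat(T,a/f,b/f,.052) for a,b in hexo]);print('hex centre',H.mean(0))
E
```

```text
blocks [[0.6436, 0.1385, 0.024], [0.5761, 0.1454, 0.024], [0.6111, -0.1859, 0.024], [0.5441, -0.1791, 0.024]] yaw -0.09905113511557317 0.32610925728303614
-0.1 0.01 [ 0.5293363  -0.04568605  0.019     ] [ 0.52657681 -0.05639084  0.01      ] y in mark 0.010926800222042782
-0.1 0.0125 [ 0.5293363  -0.04568605  0.019     ] [ 0.52706636 -0.05631015  0.0125    ] y in mark 0.010797637279677181
-0.1 0.015 [ 0.5293363  -0.04568605  0.019     ] [ 0.52755591 -0.05622945  0.015     ] y in mark 0.01066847433731158
-0.11 0.01 [ 0.5293363  -0.04568605  0.019     ] [ 0.52657681 -0.05639084  0.01      ] y in mark 0.01094302370437521
-0.11 0.0125 [ 0.5293363  -0.04568605  0.019     ] [ 0.52706636 -0.05631015  0.0125    ] y in mark 0.010809076842296882
-0.11 0.015 [ 0.5293363  -0.04568605  0.019     ] [ 0.52755591 -0.05622945  0.015     ] y in mark 0.010675129980218554
-0.09 0.01 [ 0.5293363  -0.04568605  0.019     ] [ 0.52657681 -0.05639084  0.01      ] y in mark 0.010909484068793784
-0.09 0.0125 [ 0.5293363  -0.04568605  0.019     ] [ 0.52706636 -0.05631015  0.0125    ] y in mark 0.010785117962327511
-0.09 0.015 [ 0.5293363  -0.04568605  0.019     ] [ 0.52755591 -0.05622945  0.015     ] y in mark 0.010660751855861239
[[0.6396, -0.0125, 0.052], [0.6308, -0.1007, 0.052], [0.54, -0.0922, 0.052], [0.5496, -0.0033, 0.052]] [ 0.58999106 -0.05216126  0.052     ]
slide yaw [np.float64(-0.09912584647951408), np.float64(-0.10755713806633294)] [np.float64(-0.10172577262477317), np.float64(-0.09316338601312718)]
hex centre [ 0.58996435 -0.05262956  0.052     ]
```

Emit:
step_arm(
  plan="30 20 0 0.006 255;60 42 0 0.006 255;90 64 0 0.006 255;108 74 0 0.006 255;108 74 0 0.006 255;108 74 -35 0.006 255;108 74 -65 0.006 255;108 74 -82 0.006 255;108 74 -89 0.006 255;108 74 -90 0.006 255;108 74 -90 0.006 255",
)

```text
t: 16.92
tool_pos: [0.601, 0.0349, 0.034]
tool_rot: [-3.142, -0.0, -0.093]
wrist_force: [-0.0, 0.4, 0.5]
grip_width: 0.0001
```

Emit:
step_arm(
  plan="-0.5 -5 0 0 255;-1 -10 0 0 255;-1.3 -13 0 0 255;-1.3 -13 0 0 255",
)

```text
t: 17.25
tool_pos: [0.6002, 0.0198, 0.0346]
tool_rot: [3.14, -0.002, -0.096]
wrist_force: [0.5, -0.9, -0.1]
grip_width: -0.0
```

Emit:
step_arm(
  plan="-0.2 -2 0 0 255;-0.4 -4 0 0 255;-0.6 -6 0 0 255;-0.8 -8 0 0 255;-1 -10 0 0 255;-1.1 -11 0 0 255;-1.1 -11 0 0 255",
)

```text
t: 17.83
tool_pos: [0.5984, 0.0105, 0.0335]
tool_rot: [3.141, 0.0, -0.094]
wrist_force: [0.7, 0.2, 0.2]
grip_width: -0.0003
```

Emit:
step_arm(
  plan="-0.1 -1 0 0 255;-0.2 -2 0 0 255;-0.3 -3 0 0 255;-0.3 -3 0 0 255",
)

```text
t: 18.17
tool_pos: [0.5981, 0.0078, 0.0336]
tool_rot: [3.142, 0.0, -0.093]
wrist_force: [1.3, 0.2, -0.4]
grip_width: -0.0002
```

Emit:
step_arm(
  plan="-0.1 -1 0 0 255;-0.2 -2 0 0 255;-0.3 -3 0 0 255;-0.3 -3 0 0 255",
)

```text
t: 18.5
tool_pos: [0.5981, 0.0076, 0.0337]
tool_rot: [-3.138, -0.0, -0.092]
wrist_force: [0.7, 5.1, -2.1]
grip_width: 0.0001
```

Emit:
step_arm(
  plan="-0.2 -2 0 0 255;-0.4 -4 0 0 255;-0.6 -6 0 0 255;-0.8 -8 0 0 255;-0.8 -8 0 0 255",
)

```text
t: 18.92
tool_pos: [0.5975, 0.0014, 0.0337]
tool_rot: [-3.136, -0.001, -0.09]
wrist_force: [0.9, 7.8, -1.6]
grip_width: 0.0001
```

Emit:
step_arm(
  plan="-0.1 -1.2 0 0 255;-0.2 -2.4 0 0 255;-0.3 -3.4 0 0 255;-0.3 -3.4 0 0 255",
)

```text
t: 19.25
tool_pos: [0.5972, -0.0017, 0.0337]
tool_rot: [-3.136, -0.001, -0.09]
wrist_force: [1.4, 7.2, -1.5]
grip_width: -0.0001
```

Emit:
step_arm(
  plan="0.5 5 0 0 255;1.5 15 0 0 255;1.5 20 25 0 255;1.5 20 60 0 255;-30 10 85 0 255;-65 -10 90 0 255;-95 -35 90 0 255;-105 -48 90 0 255;-105 -48 90 0 255;-105 -48 90 0 255",
)

```text
t: 20.08
tool_pos: [0.4913, -0.0564, 0.124]
tool_rot: [3.14, -0.0, -0.097]
wrist_force: [1.5, -0.0, -0.3]
grip_width: 0.0006
```

```bash
python3 - <<'E'
from h import *
s=readout.get_state()
print(s['tool_pos'],s['tool_rot'])
T=wpose();np.save('T10.npy',T);im=snap('wrist','w10');big(im,(0,0,512,384),1.55,'w10b')
tips(('lock_plug','wrist'))
x0,y0,x1,y1=235,120,305,165
cv2.imwrite('pics/w10z.png',cv2.resize(im[y0:y1,x0:x1],None,fx=11,fy=11,interpolation=cv2.INTER_NEAREST))
E
```

```text
[ 0.4912998  -0.05644656  0.12396409] [ 3.13955660e+00 -4.79792589e-04 -9.66568358e-02]
lock_plug wrist [([0.4428, 0.0708, 0.0002], 0.68), ([0.365, 0.0654, -0.0016], 0.52)]
```

View pics/w10z.png

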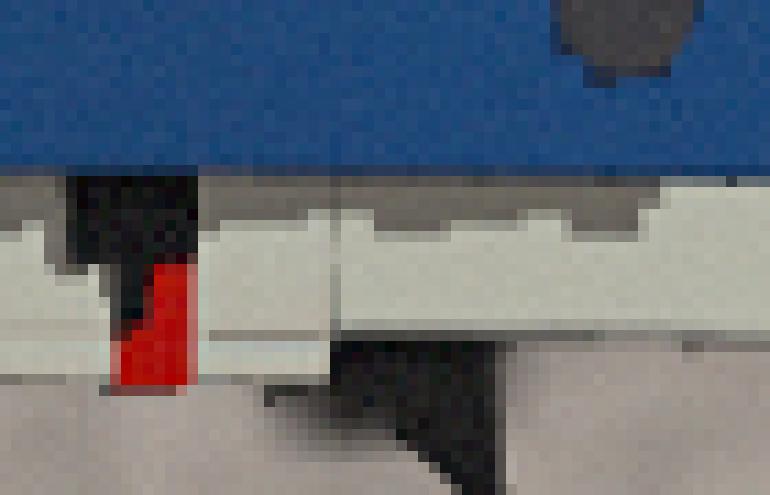

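View pics/w10b.png

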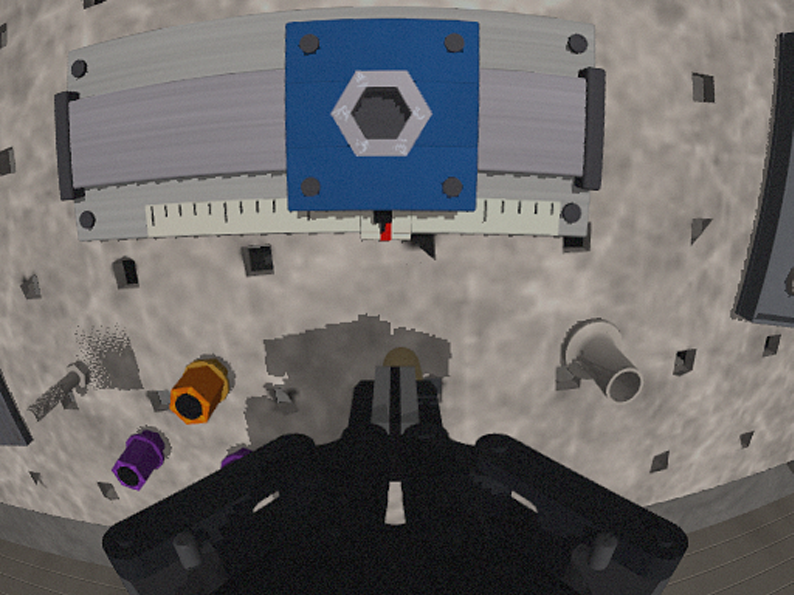

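```bash
python3 - <<'E'
from h import *
T=np.load('T10.npy'); u=np.array([.0998,.995,0])
for a in(246.3,246.6):
  for z in(.010,.0125,.015):
    p=wat(T,a,148.5,.019); m=wat(T,248.95,148.5,z); print(a,z,p,m,'y in mark',(p-m)@u)
im=cv2.imread('pics/w10.png')
for r in range(136,155): print(r,[int(v) for v in im[r,238:258,2]],[int(v) for v in im[r,238:258,1]])
E
```

```text
246.3 0.01 [ 0.52827741 -0.05468276  0.019     ] [ 0.5263521 -0.0565878  0.01     ] y in mark 0.0020876658639955034
246.3 0.0125 [ 0.52827741 -0.05468276  0.019     ] [ 0.52682553 -0.05667668  0.0125    ] y in mark 0.00212885597259322
246.3 0.015 [ 0.52827741 -0.05468276  0.019     ] [ 0.52729895 -0.05676557  0.015     ] y in mark 0.002170046081190932
246.6 0.01 [ 0.52825229 -0.05493468  0.019     ] [ 0.5263521 -0.0565878  0.01     ] y in mark 0.0018344959708533613
246.6 0.0125 [ 0.52825229 -0.05493468  0.019     ] [ 0.52682553 -0.05667668  0.0125    ] y in mark 0.0018756860794510778
246.6 0.015 [ 0.52825229 -0.05493468  0.019     ] [ 0.52729895 -0.05676557  0.015     ] y in mark 0.0019168761880487902
136 [100, 98, 75, 20, 13, 12, 20, 16, 8, 8, 17, 8, 15, 13, 15, 105, 97, 94, 98, 97] [95, 92, 70, 24, 9, 11, 13, 13, 5, 15, 9, 13, 20, 8, 21, 100, 93, 91, 93, 97]
137 [106, 110, 84, 29, 10, 27, 26, 12, 26, 13, 26, 17, 17, 13, 19, 116, 104, 108, 108, 108] [100, 107, 84, 27, 8, 23, 26, 11, 26, 20, 27, 16, 8, 9, 21, 111, 103, 104, 101, 102]
138 [104, 105, 99, 38, 12, 13, 21, 16, 20, 21, 19,
[... 2474 characters left out ...]
, 175, 175, 174] [182, 180, 182, 182, 184, 184, 193, 102, 25, 10, 8, 28, 13, 24, 107, 191, 180, 181, 179, 180]
152 [178, 183, 180, 180, 179, 184, 182, 177, 168, 172, 170, 171, 165, 169, 177, 178, 183, 181, 178, 179] [179, 181, 179, 181, 178, 183, 190, 110, 0, 23, 17, 18, 8, 22, 110, 188, 185, 183, 180, 183]
153 [182, 185, 182, 187, 182, 183, 183, 175, 170, 171, 166, 170, 168, 169, 175, 182, 184, 184, 183, 186] [179, 182, 179, 184, 177, 180, 185, 103, 4, 18, 7, 23, 5, 17, 102, 187, 182, 181, 180, 182]
154 [135, 132, 131, 151, 148, 154, 133, 147, 174, 173, 174, 173, 170, 171, 165, 132, 138, 137, 124, 127] [128, 128, 126, 147, 143, 147, 138, 72, 5, 18, 13, 13, 0, 9, 92, 137, 136, 135, 120, 122]
```

Emit:
step_arm(
  plan="30 20 0 0 255;60 42 0 0 255;90 64 0 0 255;108 75 0 0 255;108 75 0 0 255;108 75 -35 0 255;108 75 -65 0 255;108 75 -84 0 255;108 75 -89 0 255;108 75 -90 0 255;107 70 -90 0 255;106.5 66 -90 0 255",
)

```text
t: 21.18
tool_pos: [0.5997, 0.0117, 0.0354]
tool_rot: [-3.141, -0.003, -0.092]
wrist_force: [0.4, 0.2, -0.0]
grip_width: -0.0002
```

Emit:
step_arm(
  plan="-0.1 -1 0 0 255;-0.2 -2 0 0 255;-0.2 -2 0 0 255",
)

```text
t: 21.43
tool_pos: [0.5988, 0.0089, 0.0347]
tool_rot: [3.141, -0.002, -0.094]
wrist_force: [-0.8, 0.1, -0.5]
grip_width: 0.0003
```

Emit:
step_arm(
  plan="-0.2 -3 0 0 255;-0.5 -6 0 0 255;-0.8 -8.5 0 0 255;-1 -10.5 0 0 255;-1.2 -12 0 0 255;-1.2 -12 0 0 255",
)

```text
t: 21.93
tool_pos: [0.597, -0.0016, 0.0336]
tool_rot: [-3.14, -0.0, -0.093]
wrist_force: [-0.0, 1.2, -0.3]
grip_width: 0.0004
```

Emit:
step_arm(
  plan="-0.1 -1 0 0 255;-0.2 -2 0 0 255;-0.2 -2 0 0 255",
)

```text
t: 22.18
tool_pos: [0.597, -0.0016, 0.0337]
tool_rot: [-3.138, -0.001, -0.091]
wrist_force: [0.9, 5.6, -2.2]
grip_width: -0.0
```

Emit:
step_arm(
  plan="-0.1 -1 0 0 255;-0.15 -1.7 0 0 255;-0.15 -1.7 0 0 255",
)

```text
t: 22.43
tool_pos: [0.5969, -0.0016, 0.0337]
tool_rot: [-3.136, -0.001, -0.09]
wrist_force: [1.4, 6.4, -1.4]
grip_width: -0.0001
```

Emit:
step_arm(
  plan="0 -0.8 0 0 255;-0.1 -1.4 0 0 255;-0.1 -1.4 0 0 255",
)

```text
t: 22.68
tool_pos: [0.5969, -0.0023, 0.0337]
tool_rot: [-3.135, -0.001, -0.09]
wrist_force: [1.1, 8.4, -1.6]
grip_width: 0.0003
```

Emit:
step_arm(
  plan="0 -0.5 0 0 255;-0.1 -0.9 0 0 255;-0.1 -0.9 0 0 255",
)

```text
t: 22.93
tool_pos: [0.5968, -0.0031, 0.0337]
tool_rot: [-3.135, -0.001, -0.09]
wrist_force: [1.4, 7.8, -1.9]
grip_width: 0.0002
```

Emit:
step_arm(
  plan="0.5 5 0 0 255;1.5 15 0 0 255;1.5 20 25 0 255;1.5 20 60 0 200;-30 25 90 0 150;-70 35 96 0 100;-110 50 96 0 100;-150 62 96 0 100;-185 72 96 0 100;-205 76 96 0 100;-205 76 96 0 100;-205 76 96 0 100",
)

```text
t: 23.93
tool_pos: [0.3909, 0.0669, 0.13]
tool_rot: [3.139, -0.002, -0.093]
wrist_force: [0.2, 0.4, 0.7]
grip_width: 0.0516
```

```bash
python3 - <<'E'
from h import *
s=readout.get_state()
print(s['tool_pos'],s['tool_rot'],s['t'])
T=wpose();np.save('T11.npy',T);im=snap('wrist','w11');big(im,(0,0,512,384),1.55,'w11b')
tips(('lock_plug','wrist'))
big(im,(180,100,320,205),5.5,'w11z')
im=snap('scene','c11'); big(im,(200,160,330,240),6,'c11b')
E
```

```text
[0.39086767 0.06692592 0.12998701] [ 3.13938841e+00 -1.50153678e-03 -9.25245010e-02] 23.9333
lock_plug wrist [([0.3625, 0.0659, -0.0005], 0.71), ([0.4427, 0.0714, -0.0011], 0.6), ([0.3801, 0.1452, -0.0018], 0.57)]
```

View pics/w11b.png

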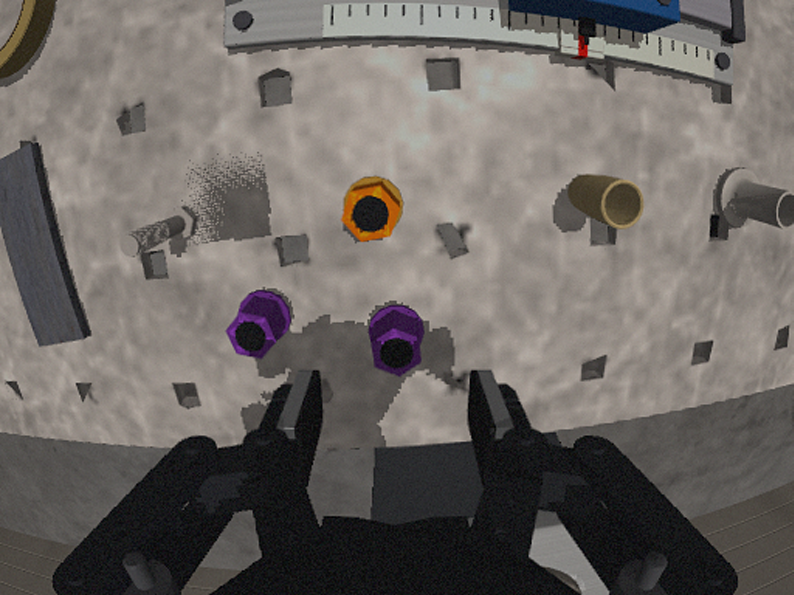

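View pics/w11z.png

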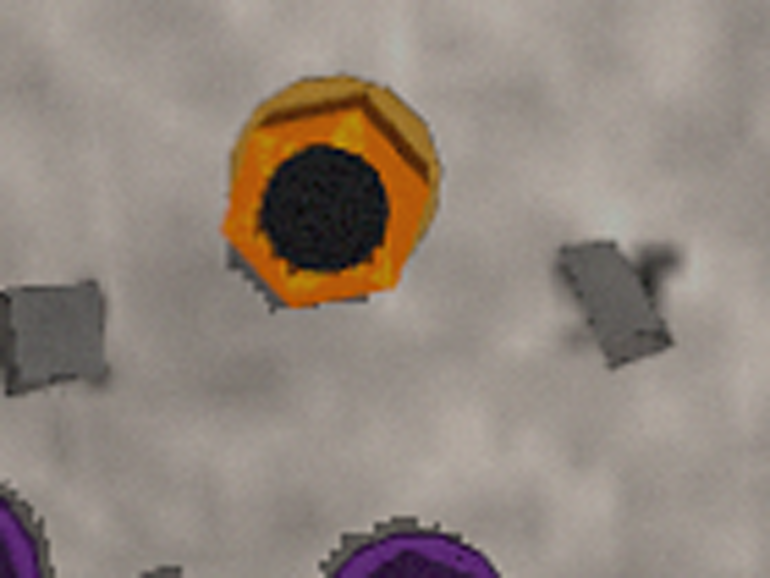

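View pics/c11b.png

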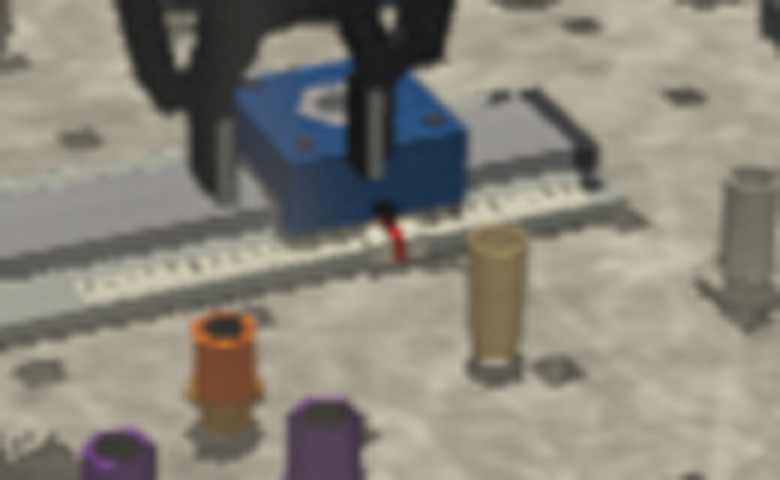

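```bash
python3 - <<'E'
from h import *
T=np.load('T11.npy')
V=np.array([(362,107),(428,185),(393,288),(293,303),(225,228),(262,123)])/5.5+[180,100]-0.5
P=np.array([wat(T,a,b,.046)[:2] for a,b in V]); c=P.mean(0); print('centre',c)
d=P-c; print('radius',np.hypot(*d.T)*1000)  # 15.0 expected
a=np.degrees(np.arctan2(d[:,1],d[:,0])); print(a)
z=np.mean(np.exp(6j*np.radians(a))); va=np.degrees(np.angle(z))/6; print('vertex ang mod60',va%60,'flat normal',(va+30)%60, abs(z))
s=readout.get_state(); y=np.degrees(s['tool_rot'][2]); print('tool yaw',y,'jaw axis',(y+90)%60)
# flange check circle at z .018: dark cap ctr
print('cap',wat(T,323/5.5+180-.5,207/5.5+100-.5,.046))
print('pointer/mark now', wat(T,587/1.55,40/1.55,.019), wat(T,583/1.55,45/1.55,.0125))
E
```

```text
centre [0.44141356 0.07262549]
radius [14.73399992 14.36469794 14.89452725 14.7120704  14.66131419 14.74205491]
[ -24.98459502  -83.54356824 -147.29596097  154.96718036   96.450842
   31.71882514]
vertex ang mod60 34.5567859197394 flat normal 4.556785919739394 0.9826660559537284
tool yaw -5.422597338935092 jaw axis 24.57740266106491
cap [0.44132646 0.07318748 0.046     ]
pointer/mark now [ 0.53030877 -0.05739132  0.019     ] [ 0.52846755 -0.05738014  0.0125    ]
```

Emit:
step_arm(
  plan="20 2 0 -0.12 100;40 5 0 -0.24 100;50.5 6 -10 -0.349 100;50.5 6 -40 -0.349 100;50.5 6 -65 -0.349 100;50.5 6 -78 -0.349 100;50.5 6 -80 -0.349 100;50.5 6 -80 -0.349 100",
)

```text
t: 24.75
tool_pos: [0.442, 0.0732, 0.0486]
tool_rot: [3.141, 0.002, -0.443]
wrist_force: [0.0, -0.1, 0.4]
grip_width: 0.052
```

```bash
python3 - <<'E'
from h import *
s=readout.get_state()
print(s['tool_pos'],s['tool_rot'],s['t'])
T=wpose();im=snap('wrist','w12');big(im,(100,150,420,384),2.4,'w12b')
E
```

```text
[0.44198058 0.07317819 0.04861058] [ 3.14078758e+00  2.19477385e-03 -4.43095353e-01] 24.75
```

View pics/w12b.png

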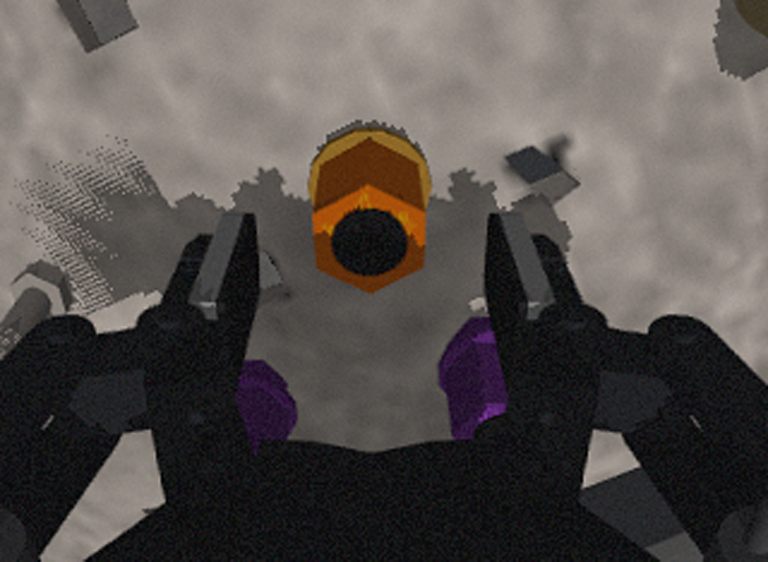

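Emit:
step_arm(
  plan="0 0 -12 0 100;0 0 -20 0 100;0 0 -25 0 100;0 0 -27 0 100;0 0 -27 0 100;0 0 -27 0 140;0 0 -27 0 180;0 0 -27 0 220;0 0 -27 0 255;0 0 -27 0 255;0 0 -27 0 255;0 0 -27 0 255",
  force=60,
)

```text
t: 25.8
tool_pos: [0.4427, 0.0738, 0.0233]
tool_rot: [-3.141, -0.002, -0.442]
wrist_force: [-0.6, -0.4, 5.4]
grip_width: 0.0248
```

Emit:
step_arm(
  plan="0 0 20 0 255;0 0 50 0 255;0 0 90 -0.05 255;20 -20 113 -0.1 255;50 -50 113 -0.181 255;80 -80 113 -0.181 255;100 -102 113 -0.181 255;105 -108 113 -0.181 255;105 -108 113 -0.181 255;105 -108 113 -0.181 255;105 -108 113 -0.181 255",
)

```text
t: 26.72
tool_pos: [0.5453, -0.0322, 0.135]
tool_rot: [3.142, 0.003, -0.62]
wrist_force: [0.9, -0.3, 0.2]
grip_width: 0.0249
```

```bash
python3 - <<'E'
from h import *
s=readout.get_state()
print(s['tool_pos'],s['tool_rot'],s['t'],s['grip_width'],s['wrist_force'])
T=wpose();np.save('T13.npy',T);im=snap('wrist','w13');big(im,(0,0,512,384),1.55,'w13b'); big(im,(180,80,320,185),5.5,'w13z')
tips(('saddle_pocket','wrist'))
E
```

```text
[ 0.54530963 -0.03215746  0.13503101] [ 3.14150927e+00  2.78587445e-03 -6.20352430e-01] 26.7167 0.02486913837026 [ 0.87296791 -0.33932261  0.1639578 ]
saddle_pocket wrist [([0.5926, -0.0624, 0.0402], 0.92), ([0.4453, -0.0565, 0.0025], 0.32)]
```

View pics/w13b.png

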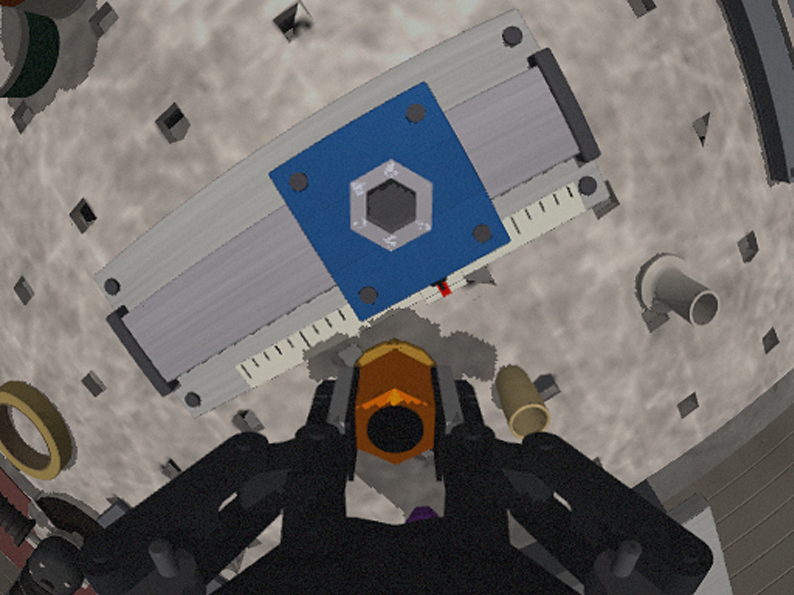

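View pics/w13z.png

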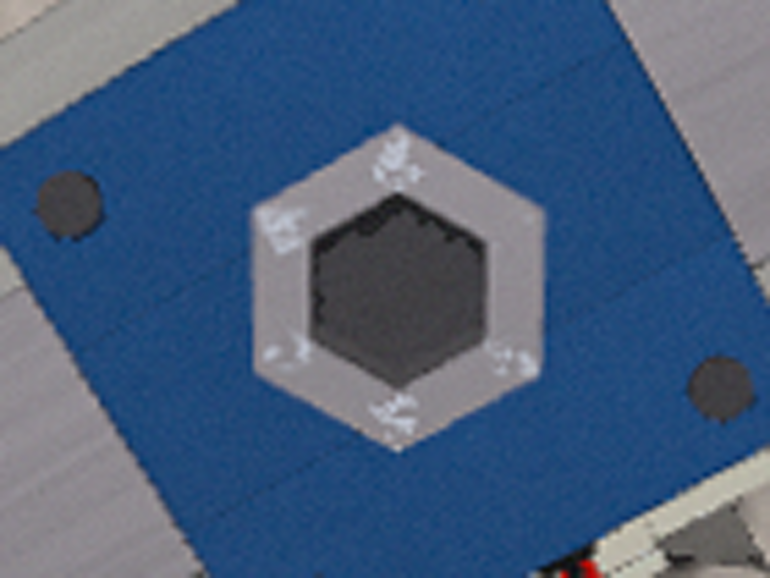

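```bash
python3 - <<'E'
from h import *
T=np.load('T13.npy')
for V in ([(398,124),(545,210),(541,376),(400,452),(254,375),(252,208)],[(400,193),(487,240),(488,342),(402,388),(310,340),(310,240)]):
    V=np.array(V)/5.5+[180,80]-0.5
    P=np.array([wat(T,a,b,.052)[:2] for a,b in V]); c=P.mean(0)
    d=P-c; a=np.degrees(np.arctan2(d[:,1],d[:,0])); z=np.mean(np.exp(6j*np.radians(a)))
    print('centre',c,'r',np.hypot(*d.T).mean()*1000,'normal',(np.degrees(np.angle(z))/6+30)%60, abs(z))
s=readout.get_state(); print('jaw',(np.degrees(s['tool_rot'][2])+90)%60, 'shift', c-s['tool_pos'][:2])
E
```

```text
centre [ 0.58949955 -0.06264838] r 23.186501367250358 normal 54.29641512740778 0.9990272244959277
centre [ 0.58948403 -0.06284605] r 14.005391062552095 normal 54.47104976045006 0.9966707971176028
jaw 54.489041420923535 shift [ 0.04382419 -0.03059833]
```

Emit:
step_arm(
  plan="20 -14 -10 0 255;40 -27 -25 0 255;45 -30.5 -40 0 255;45 -30.5 -48 0 255;45 -30.5 -52 0 255;45 -30.5 -52 0 255;45 -30.5 -52 0 255",
)

```text
t: 27.4
tool_pos: [0.5911, -0.0633, 0.0839]
tool_rot: [-3.141, 0.001, -0.621]
wrist_force: [0.3, 0.6, -0.9]
grip_width: 0.0246
```

```bash
python3 - <<'E'
from h import *
s=readout.get_state()
print(s['tool_pos'],s['tool_rot'],s['t'],s['grip_width'],s['wrist_force'])
T=wpose();np.save('T14.npy',T);im=snap('wrist','w14');big(im,(100,120,420,384),2.4,'w14b')
im=snap('scene','c14'); big(im,(200,140,330,240),6,'c14b')
E
```

```text
[ 0.59107125 -0.06333243  0.08394618] [-3.14128524e+00  8.59382029e-04 -6.20984535e-01] 27.4 0.02462045795483358 [ 0.27611044  0.57456646 -0.8833447 ]
```

View pics/w14b.png

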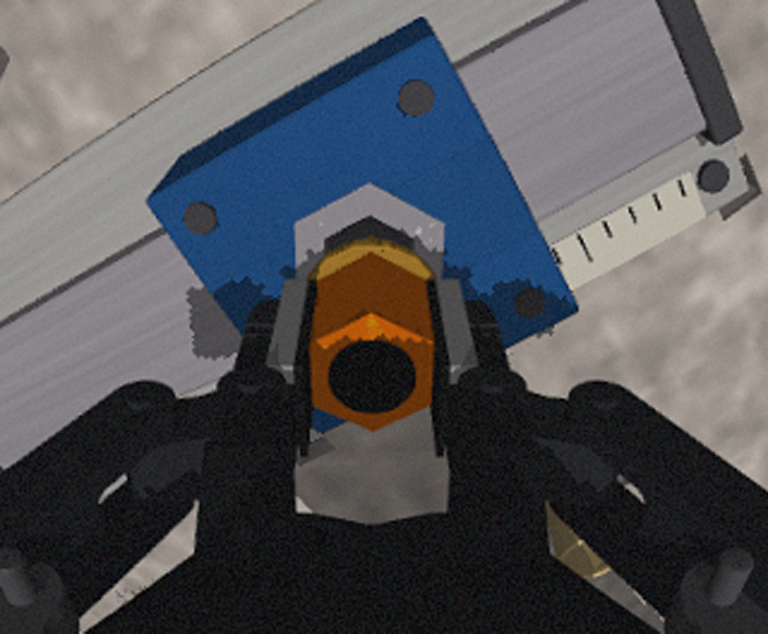

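View pics/c14b.png

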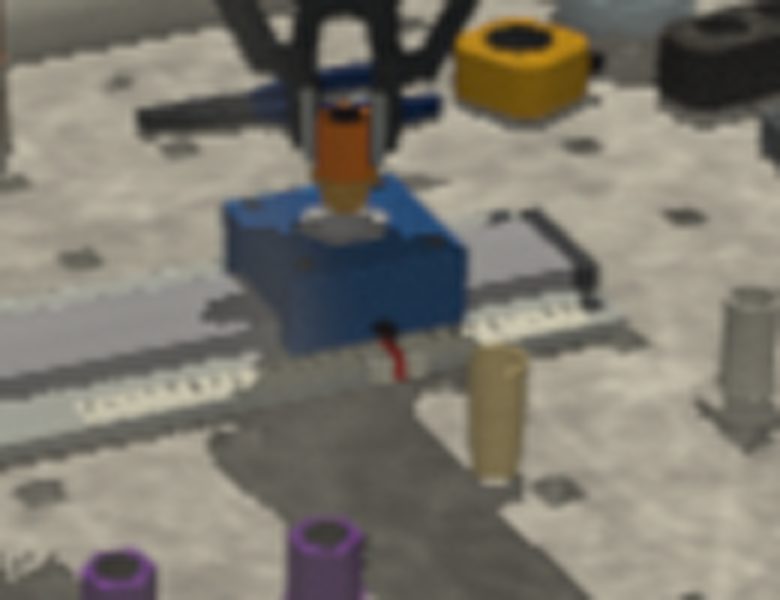

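Emit:
step_arm(
  plan="-0.4 0.5 -4 0 255;-0.4 0.5 -7 0 255;-0.4 0.5 -9 0 255;-0.4 0.5 -11 0 255;-0.4 0.5 -11 0 255",
)

```text
t: 27.92
tool_pos: [0.5913, -0.0644, 0.0727]
tool_rot: [3.141, 0.0, -0.623]
wrist_force: [-0.9, -0.4, -0.8]
grip_width: 0.0248
```

Emit:
step_arm(
  plan="0 0.5 -1 0 255;0 0.5 -2 0 255;0 0.5 -3 0 255;0 0.5 -3 0 255",
)

```text
t: 28.25
tool_pos: [0.5916, -0.0643, 0.072]
tool_rot: [3.141, -0.001, -0.624]
wrist_force: [-5.0, 0.1, 12.0]
grip_width: 0.0247
```

Emit:
step_arm(
  plan="-0.6 0.3 1.5 0 255;-1.2 0.5 1.5 0 255;-1.2 0.5 0 0 255;-1.2 0.5 -1 0 255;-1.2 0.5 -1 0 255",
)

```text
t: 28.67
tool_pos: [0.5916, -0.064, 0.0717]
tool_rot: [-3.141, -0.004, -0.623]
wrist_force: [-3.5, -1.2, 14.2]
grip_width: 0.0249
```

Emit:
step_arm(
  plan="0 0 2 0 255;0 0 4 0 255;0 0 5 0 255;0 0 5 0 255;0 0 5 0 255",
)

```text
t: 29.08
tool_pos: [0.5896, -0.0631, 0.0727]
tool_rot: [3.141, 0.002, -0.623]
wrist_force: [-1.0, 0.1, -0.1]
grip_width: 0.0253
```

```bash
python3 - <<'E'
from h import *
s=readout.get_state()
print(s['tool_pos'],s['tool_rot'],s['t'],s['grip_width'],s['wrist_force'])
T=wpose();np.save('T15.npy',T);im=snap('wrist','w15');big(im,(200,180,310,290),7,'w15b')
im=snap('scene','c15'); big(im,(215,150,315,225),7,'c15b')
im=snap('side','s15'); big(im,(250,150,340,240),8,'s15b')
E
```

```text
[ 0.589578   -0.06312829  0.07271287] [ 3.14105379e+00  1.66107095e-03 -6.22886936e-01] 29.0833 0.0252508821420346 [-0.97650541  0.08848424 -0.11308189]
```

View pics/w15b.png

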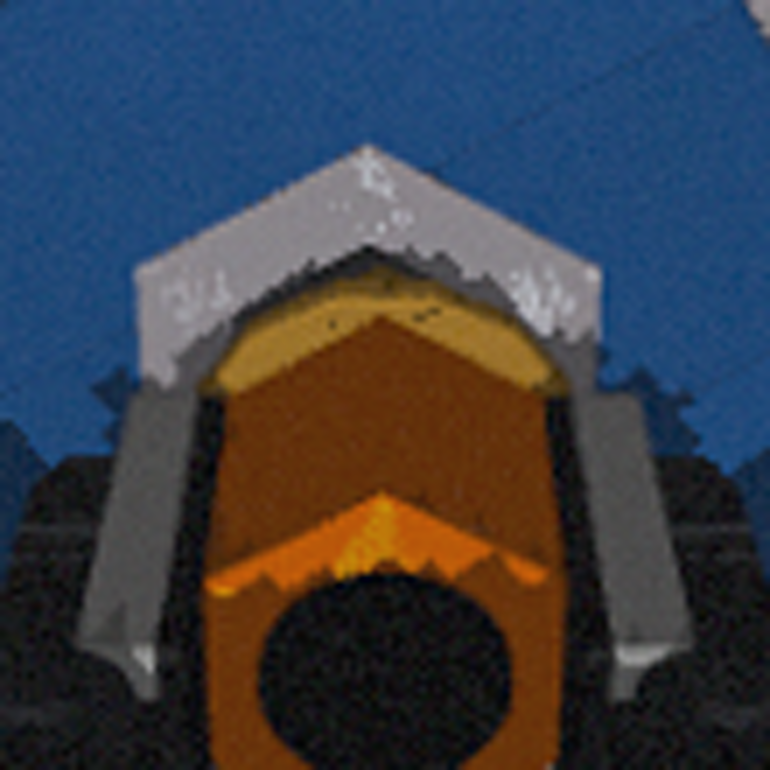

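View pics/c15b.png

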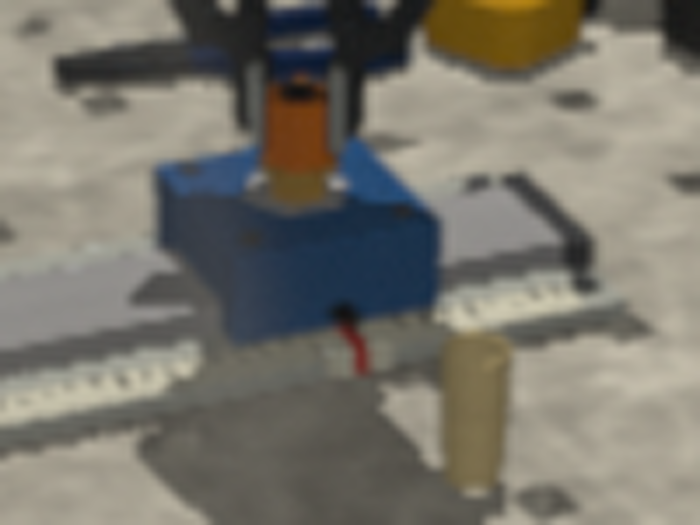

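View pics/s15b.png

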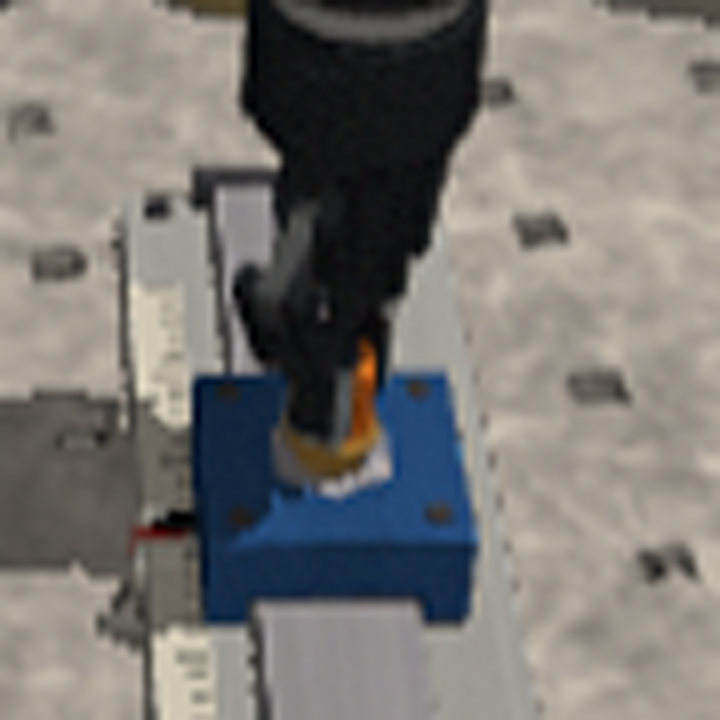

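```bash
python3 - <<'E'
from h import *
T=np.load('T15.npy'); tcp=np.array([0.589578,-0.06312829,0.07271]); yaw=-.6229
ax=np.array([np.cos(yaw),np.sin(yaw)]); ay=np.array([np.sin(yaw),-np.cos(yaw)])
def q(u,v,z): 
    p=wat(T,u/7+200-.5,v/7+180-.5,z); d=p[:2]-tcp[:2]; return np.array([d@ax,d@ay])*1000
S=[q(368,145,.052),q(138,270,.052),q(601,270,.052)]
print('socket verts tool xy',np.round(S,2)); R=23.19
print('socket centre est x:',S[0][0]-R, (S[1][0]+S[2][0])/2-R/2,' y:',S[0][1],(S[1][1]+S[2][1])/2)
zt=tcp[2]-.0233+.046
H=[q(382,493,zt),q(205,585,zt),q(555,575,zt)]; print('plug verts',np.round(H,2),'centre x',H[0][0]-15.01,(H[1][0]+H[2][0])/2-7.5)
zf=tcp[2]-.0233+.018
print('flange apex(17)',q(382,272,zf)-[17,0], 'sides',q(203,385,zf),q(566,385,zf))
E
```

```text
socket verts tool xy [[ 22.72  -0.29]
 [ 11.15 -20.14]
 [ 11.18  19.71]]
socket centre est x: -0.4679093555923828 -0.4301987430613057  y: -0.2949844107095156 -0.21496443476312876
plug verts [[ 14.68   0.93]
 [  7.27 -11.09]
 [  8.11  12.64]] centre x -0.32817737281240866 0.1904832878837892
flange apex(17) [1.06395256 0.89537258] sides [  8.08623257 -13.38128396] [ 8.0938559  15.56278028]
```

Emit:
step_arm(
  plan="0.1 0.7 0 0 255;0.1 1.4 0 0 255;0.1 1.4 -1.5 0 255;0.1 1.4 -3 0 255;0.1 1.4 -4 0 255;0.1 1.4 -4 0 255",
)

```text
t: 29.73
tool_pos: [0.59, -0.0621, 0.0692]
tool_rot: [3.141, 0.001, -0.623]
wrist_force: [-0.8, 0.6, -1.1]
grip_width: 0.0248
```

Dropped past the step without force; continue down.

Emit:
step_arm(
  plan="0 0 -1.5 0 255;0 0 -3 0 255;0 0 -4.5 0 255;0 0 -6 0 255;0 0 -6 0 255",
)

```text
t: 30.15
tool_pos: [0.59, -0.0621, 0.0631]
tool_rot: [3.141, 0.001, -0.623]
wrist_force: [-0.2, -0.2, -1.1]
grip_width: 0.0251
```

Emit:
step_arm(
  plan="0 0 -1 0 255;0 0 -2 0 255;0 0 -3 0 255;0 0 -4 0 255;0 0 -4 0 255",
)

```text
t: 30.57
tool_pos: [0.5904, -0.062, 0.0616]
tool_rot: [3.141, -0.001, -0.623]
wrist_force: [-3.1, -0.1, 9.7]
grip_width: 0.0245
```

Emit:
step_arm(
  plan="0 0 -1.5 0 255;0 0 -3 0 255;0 0 -3 0 255;0 0 -1 0 255;0 0 1.5 0 255;0 0 1.5 0 255",
)

```text
t: 31.07
tool_pos: [0.5909, -0.0621, 0.0618]
tool_rot: [-3.141, -0.002, -0.623]
wrist_force: [-0.3, -1.0, -0.9]
grip_width: 0.0247
```

Emit:
step_arm(
  plan="0 0 0 0 230;0 0 0 0 200;0 0 0 0 170;0 0 0 0 140;0 0 0 0 110;0 0 0 0 100;0 0 0 0 100;0 0 10 0 100;0 0 30 0 100;0 0 60 0 100;-20 13 80 0 100;-45 30 85 0 100",
)

```text
t: 32.07
tool_pos: [0.5495, -0.0336, 0.1509]
tool_rot: [-3.136, -0.009, -0.627]
wrist_force: [0.6, 1.1, 0.5]
grip_width: 0.0518
```

Emit:
step_arm(
  plan="-40 35 10 0.3 100;-60 45 10 0.52 100;-60 45 10 0.52 100;-60 45 10 0.52 100;-60 45 10 0.52 100",
)

```text
t: 32.48
tool_pos: [0.4851, 0.0134, 0.1572]
tool_rot: [3.141, -0.002, -0.099]
wrist_force: [0.2, 0.0, -0.0]
grip_width: 0.0517
```

```bash
python3 - <<'E'
from h import *
s=readout.get_state()
print(s['tool_pos'],s['tool_rot'],s['t'],s['grip_width'],s['wrist_force'])
T=wpose();np.save('T16.npy',T);im=snap('wrist','w16');big(im,(0,0,512,384),1.55,'w16b')
big(im,(190,60,330,165),5.5,'w16z')
im=snap('scene','c16'); big(im,(215,150,315,225),7,'c16b')
tips(('lock_plug','scene'))
E
```

```text
[0.48513941 0.01343037 0.1571788 ] [ 3.14103398e+00 -1.64460397e-03 -9.89118517e-02] 32.4833 0.05173880833671942 [ 0.20847943  0.04564825 -0.03392477]
lock_plug scene [([0.3812, 0.1511, 0.0005], 0.82), ([0.364, 0.0691, -0.0061], 0.73), ([0.5899, -0.0583, 0.0395], 0.55)]
```

View pics/w16b.png

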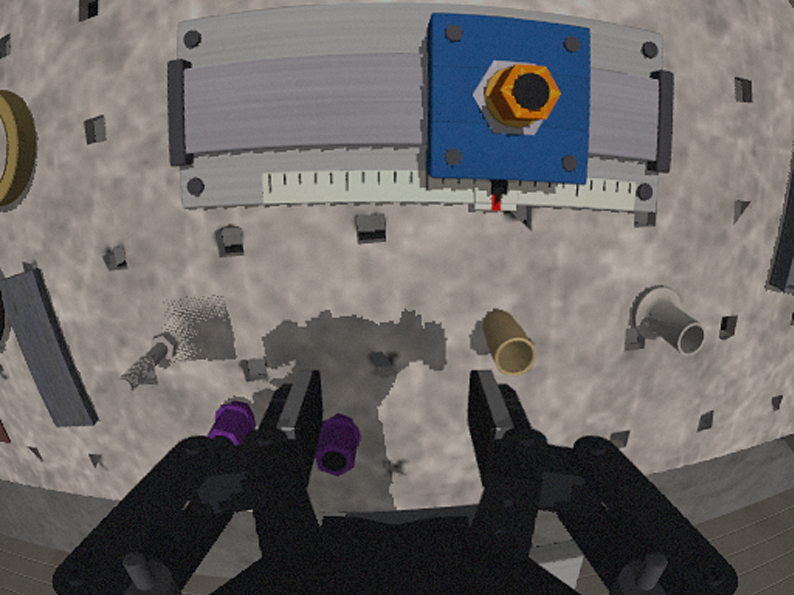

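View pics/c16b.png

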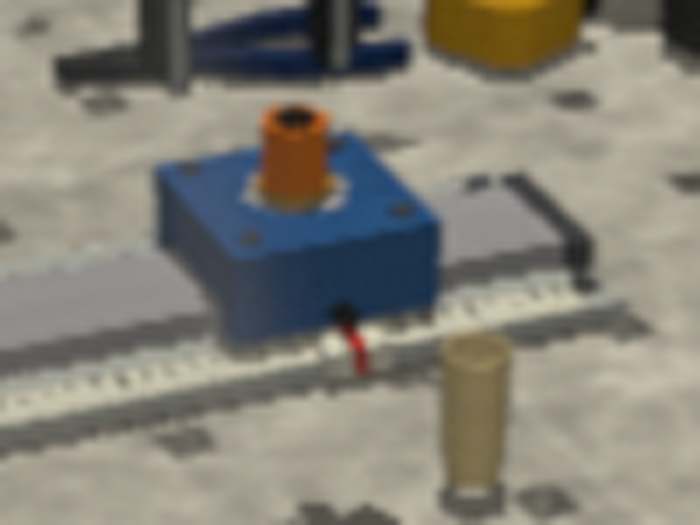

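Emit:
step_arm(
  plan="5 -40 -20 0 100;5 -70 -32 0 100;5 -70 -32 0 100;5 -70 -32 0 100;5 -70 -32 0 100;5 -70 -32 0 100",
)

```text
t: 33.13
tool_pos: [0.4909, -0.0556, 0.1246]
tool_rot: [-3.141, -0.001, -0.102]
wrist_force: [-0.4, -0.0, 0.5]
grip_width: 0.0521
```

```bash
python3 - <<'E'
from h import *
s=readout.get_state()
print(s['tool_pos'],s['tool_rot'],s['t'],s['wrist_force'])
T=wpose();np.save('T17.npy',T);im=snap('wrist','w17');big(im,(180,20,330,170),5,'w17b')
for r in range(140,154): print(r,[int(v) for v in im[r,238:268,2]],[int(v) for v in im[r,238:268,1]])
E
```

```text
[ 0.49089512 -0.05560044  0.12457474] [-3.14051848e+00 -8.87986352e-04 -1.02245247e-01] 33.1333 [-0.36259629 -0.04872183  0.48197385]
140 [151, 156, 155, 184, 193, 90, 21, 25, 29, 23, 21, 37, 30, 22, 32, 16, 25, 61, 165, 161, 159, 186, 182, 184, 180, 184, 186, 178, 149, 184] [152, 156, 154, 188, 195, 89, 22, 21, 30, 26, 18, 31, 23, 24, 36, 17, 25, 60, 166, 162, 158, 188, 182, 185, 183, 186, 188, 181, 146, 187]
141 [181, 182, 181, 183, 191, 92, 27, 25, 18, 26, 35, 30, 19, 29, 21, 19, 23, 70, 192, 185, 183, 184, 182, 178, 181, 182, 179, 176, 148, 182] [186, 183, 184, 183, 190, 90, 29, 25, 24, 26, 33, 30, 23, 34, 23, 26, 27, 69, 193, 186, 186, 183, 182, 182, 181, 182, 181, 179, 144, 181]
142 [180, 180, 179, 182, 188, 104, 29, 13, 14, 10, 19, 24, 26, 23, 27, 22, 14, 64, 189, 181, 181, 180, 180, 181, 180, 181, 182, 177, 143, 182] [181, 180, 180, 183, 191, 101, 26, 19, 19, 23, 18, 28, 28, 25, 25, 23, 22, 64, 190, 180, 184, 181, 180, 181, 179, 181, 181, 178, 141, 182]
143 [182, 181, 178, 184, 187, 107, 83, 89, 81, 158, 49, 22, 30, 126, 86, 89, 95, 163, 185, 180, 182, 181, 182, 181, 180, 182
[... 2401 characters left out ...]
2, 184, 191, 103, 11, 17, 11, 15, 20, 24, 110, 194, 185, 184, 188, 188, 187, 186, 188, 186, 187, 187, 184, 9, 19]
152 [182, 185, 184, 181, 182, 179, 184, 182, 175, 173, 167, 169, 170, 171, 170, 178, 181, 181, 181, 182, 180, 182, 186, 179, 182, 185, 186, 186, 21, 18] [179, 181, 180, 176, 180, 178, 182, 187, 104, 18, 6, 17, 8, 12, 19, 112, 187, 182, 178, 179, 181, 182, 185, 178, 183, 186, 188, 184, 18, 15]
153 [179, 175, 174, 175, 172, 172, 176, 176, 176, 173, 169, 175, 172, 174, 171, 176, 177, 174, 174, 173, 172, 179, 177, 181, 178, 177, 178, 181, 15, 23] [174, 168, 169, 169, 167, 165, 171, 179, 97, 2, 2, 17, 12, 15, 10, 105, 179, 170, 167, 166, 166, 171, 171, 176, 172, 170, 173, 173, 14, 25]
```

View pics/w17b.png

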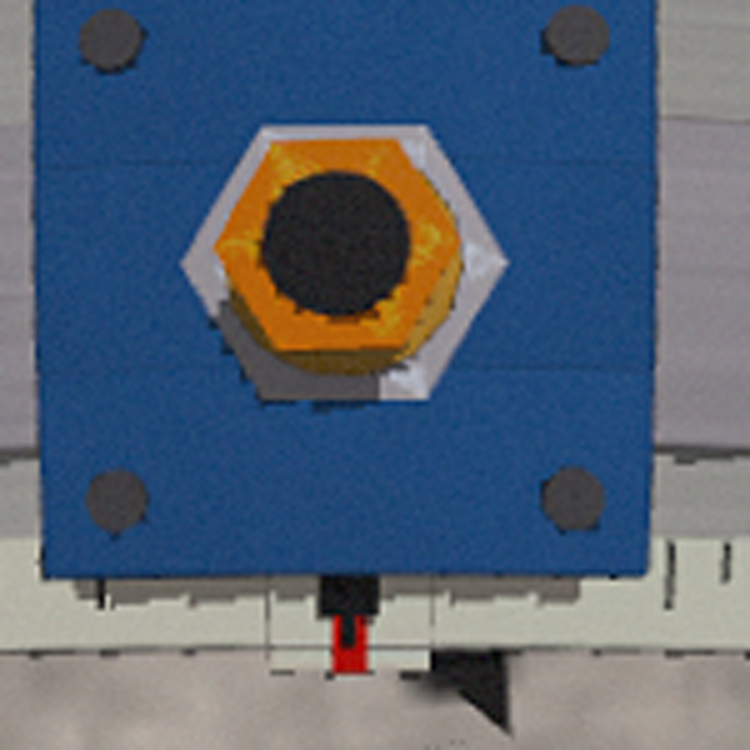

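```bash
python3 -c "
from h import *
print(hand_in())"
```

```text
the job is handed in; nothing more can be done
None
```

I did the job in the order asked and handed it in at about 33 s of the 72 s allowed; `hand_in()` gives no verdict.

- **Spanner:** It lies flat in the grey tray, along the tray's x and clear of the walls. I confirmed this in the wrist and side pictures straight after I let go.
- **Slide:** I pushed it slowly, then nudged it in small steps at about 8 N. The last wrist picture shows the pointer centred on the red band, to within about 0.5 mm by my estimate from the pixels. It was never past the band in any picture I checked.
- **Hex plug:** I gripped the orange plug across its flats and turned it to fit the socket.
    - **First try:** It caught about 3 mm in. I lifted it slightly, moved it about 1.4 mm, and it went in freely.
    - **Seated:** It stopped at 38.3–38.5 mm above the table against 38.0 expected for home, and did not go lower when I pressed harder. Pictures after release show its flange down on the steel insert, flats aligned and upright.

After release the robot was touching nothing, and the other things appeared where they had stood. No check failed. The one disagreement is that 0.3–0.5 mm in seating height, which is within my measuring error.

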